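Stack the cut tubes and take the camera look at them

TASK

Stack all the cut tubes as a pyramid on the V-groove rack, lying centred along the grooves: three in the grooves, the others saddled in the gaps on top of them. Then switch the inspection camera on (push its knob in, turn it clockwise past the safety stop to the on end and let it spring out), and, with the stack standing, tilt the stick well over to the side on which the rack stands as seen from the robot, left or right of the camera, and hold it there for a good two seconds. Finally let the stick centre itself, turn the knob back to off the same way, leave the stack standing and the other things on the bench where they are.

Things in the scene. Friction and masses are not known exactly. Their poses are not given: they have to be found in the camera images.
- tube_1_mid (a point): Centre of a cut aluminium tube, 32 mm in diameter and 58 mm long with flat ends, 90 g (give or take a third); the tube's axis is its x axis. It starts lying on the mat. All tubes are alike; four or five are present. They roll a few centimetres if pushed, then settle (very slight flats). A good grasp is from above across the two flat ends (58 mm).
- tube_2_mid (a point): Centre of a cut aluminium tube, 32 mm in diameter and 58 mm long with flat ends, 90 g (give or take a third); the tube's axis is its x axis. It starts lying on the mat. All tubes are alike; four or five are present. They roll a few centimetres if pushed, then settle (very slight flats). A good grasp is from above across the two flat ends (58 mm).
- tube_3_mid (a point): Centre of a cut aluminium tube, 32 mm in diameter and 58 mm long with flat ends, 90 g (give or take a third); the tube's axis is its x axis. It starts lying on the mat. All tubes are alike; four or five are present. They roll a few centimetres if pushed, then settle (very slight flats). A good grasp is from above across the two flat ends (58 mm).
- tube_4_mid (a point): Centre of a cut aluminium tube, 32 mm in diameter and 58 mm long with flat ends, 90 g (give or take a third); the tube's axis is its x axis. It starts lying on the mat. All tubes are alike; four or five are present. They roll a few centimetres if pushed, then settle (very slight flats). A good grasp is from above across the two flat ends (58 mm).
- tube_5_mid (a point): Centre of a cut aluminium tube, 32 mm in diameter and 58 mm long with flat ends, 90 g (give or take a third); the tube's axis is its x axis. It starts lying on the mat. All tubes are alike; four or five are present. They roll a few centimetres if pushed, then settle (very slight flats). A good grasp is from above across the two flat ends (58 mm).
- rack: The fixed rack: a grey base plate, 84 x 200 x 8 mm, with a lip (20 mm above the bench) at both y ends, and on its middle a plywood block, 36 mm long (x), 136 mm wide, with three side-by-side 90-degree V grooves along x, 34 mm apart, whose ridges reach 35 mm above the bench. Origin at the middle of its underside.
- groove_a (a point): Where the centre of a tube lies when it rests in the outer +y groove of the rack, 34 mm to +y of the middle one. x runs along the grooves, y across them, z up. A seated tube's axis is 40.6 mm and its top 56.6 mm above the bench; it sticks out of both ends of the grooved block by 11 mm.
- groove_b (a point): Where the centre of a tube lies when it rests in the middle groove of the rack, which is the middle of the rack. x runs along the grooves, y across them, z up. A seated tube's axis is 40.6 mm and its top 56.6 mm above the bench; it sticks out of both ends of the grooved block by 11 mm.
- groove_c (a point): Where the centre of a tube lies when it rests in the outer -y groove of the rack, 34 mm to -y of the middle one. x runs along the grooves, y across them, z up. A seated tube's axis is 40.6 mm and its top 56.6 mm above the bench; it sticks out of both ends of the grooved block by 11 mm.
- gap_ab (a point): Where the centre of a second-layer tube lies when it is saddled in the gap between the tubes in the middle and the outer +y grooves: 67.7 mm above the bench, 27.1 mm above the lower tubes' axes, x along the tubes.
- gap_bc (a point): Where the centre of a second-layer tube lies when it is saddled in the gap between the tubes in the middle and the outer -y grooves: 67.7 mm above the bench, 27.1 mm above the lower tubes' axes, x along the tubes.
- mat: Fixed rubber mat, 130 x 270 x 3 mm, with a lip (16 mm above the bench) at both y ends, on which the tubes start; origin at the middle of its underside.
- control_box: Fixed grey control box, 210 mm (x) x 120 mm (y), its top 40 mm above the bench; origin at the middle of its underside. x points away from the robot, y to the left. The power knob stands on the near end (x = -55 mm), the camera stick on the far end (x = +55 mm).
- knob_grip (a point): Grip point of the power knob, on its vertical axis and in the middle of its bar grip: bar 40 mm long, 12 mm thick, 26 mm tall (top 11 mm above this point), on a round skirt 44 mm in diameter whose top is 14 mm below this point. At turn 0 the bar lies along the box's x axis; x of this point is along the bar. A small lug on the skirt meets a fixed steel tab beside it: the safety stop.
- knob_push (a joint): How far the power knob is pushed in (straight down), m: 0 out, 0.010 fully in; a spring returns it (2.5 N at the start, 7.5 N fully in). The lug passes under the safety stop only when it is pushed in more than about 0.007.
- knob_turn (a joint): Turn of the power knob, rad, growing clockwise as seen from above: 0 to 1.5, stays where it is left. Off: 0 to 0.3. The safety stop blocks it at about 0.45 coming from off and at about 0.9 coming from on, in either direction, unless it is pushed in. On: from 1.15 to the end stop at 1.5, with the knob let out.
- stick_top (a point): Middle of the cap of the camera stick: upright cap 20 mm in diameter and 34 mm tall (about 17 mm above and below this point) on a 10 mm shaft; it pivots 68 mm below this point, and stands upright when free, this point then being 112 mm above the bench.
- stick_lr (a joint): Tilt of the stick to the side, rad: + to the box's +y (left), - to the right; stops at +-0.40. Spring-centred (0.5 N m/rad, about 2.5 N at the cap at 0.35 rad). The camera head turns the same way, as seen from the robot, 2.2 times as far. Counted as over from 0.25.
- stick_fb (a joint): Tilt of the stick fore and aft, rad: + away from the robot; stops at +-0.40, spring-centred alike.
- camera: Fixed small inspection camera on a short post with a 60 mm round foot at the back of the bench, about 120 mm tall; origin under the foot, its y to the left. At rest it looks towards the robot; the rack stands either to the left or to the right of it.
- belt_mid (a point): Bystander: small brown coil, 60 mm across, 28 mm tall; its centre.
- tape_mid (a point): Bystander: roll of pale tape lying flat, 97 mm across, 25 mm tall; its centre.
- case_mid (a point): Bystander: small blue case, 58 x 88 x 21 mm; its centre.
Mind the look-alikes: they are no part of the job. There is more than one size of the control_box; the job needs the larger.

How it is judged:
By the outcome, as a careful person would: the job done as asked, in the order asked, and still so for the second after the job is handed in, with the robot touching nothing.
Of tube_1, tube_2, tube_3, tube_4, tube_5 only 4 to 5 are there at a start; the rules pass over those that are not, and their reading is None.
At some moment in a run one of tube_1, tube_2, tube_3, tube_4, tube_5 may be knocked a few centimetres aside while the robot is not near it.
Once in a run the grip may slacken for a moment while it holds something.
It also fails if it takes over 210 s, if anything falls off the work surface, if the arm or the gripper's body presses on something with over 40 N, if the wrist force passes 120 N, or if a joint passes its speed limit or range.

ROBOT

A 7-joint arm with a two-finger parallel gripper is mounted at the origin on a cart in front of the work surface, level with it; the furniture and walls round the work are solid. World frame = base frame: x ahead of the robot, y to its left, z up, the work surface at z = 0. Lengths are in m, angles in rad, forces in N, time in s.
With the tool pointing down it reaches from about 0.425 to 0.925 m from the base axis. Payload 6.8 kg.
Tool frame: the origin (TCP) lies at the very end of the fingers, on their centre line; the grasp point (between the pads) lies 19 mm behind it; z points along the fingers, y is the line along which they close (so a half turn about z gives the same grasp; the last joint's range is limited). The gripper opens to 85 mm and grips with 20 to 120 N. Pads are 22 mm wide; open, the fingers measure 114 mm over their backs; the gripper's body (76 mm by 85 mm) begins 54 mm behind the grasp point. The pads swing forward as they close: fully open they stand 13 mm farther back than shut.
Start: joints at [-1.335, 0.477, 0.022, 1.555, -0.011, 1.109, -0.083], TCP at [0.228, 0.636, 0.231] pointing down, gripper open.
Joint ranges: [-2.96, 2.96], [-0.34, 2.1], [-1.41, 1.46], [0.24, 2.44], [-1.37, 4.51], [0.17, 1.92], [-2.96, 2.96]. Speed limits (rad/s): [2.39, 2.39, 3.14, 3.14, 3.14, 3.14, 3.14].

INTERFACE

Orientations are given as a unit quaternion [w, x, y, z].
In Python, from station import bot gives the robot as it stands.
- The arm moves only by the tool apply_moves, never from a script. Its argument "deltas" is a list of rows, each a list of 3 entries, a list of its own where there are three numbers: the closure, from 0 (fully open) to 1 (shut), then the shift along the tool's x, y, z in units of 0.2 m (1.0 is 0.2 m), then the turn about the tool's z in units of 2 pi rad (1.0 is 2 pi rad). A call has 1 to 12 rows; each row is the pose to reach, as a shift and turn from the pose commanded when the call began, along the tool's axes at that moment, turning the shorter way round; what a row does not reach only later rows make up. A row lasts 1/10 s, in which the tool goes at most 50 mm and 8.59 degrees, less where a joint would pass 70% of its speed; a pose out of reach is approached as far as the arm can. A call with a number of a shift or a turn outside -1 to 1 is refused whole. A call with a gripper value outside its range is refused whole. The fingers move at their own pace and stop on an object; "squeeze" is the grip in N (left out, the last holds). Time passes only in rows, so rows that repeat a pose let the fingers close. It gives the time, the measured TCP pose, the force, the opening and the grip force at its end, in the units of the state.
- bot.get_obs(): the state, without advancing time (a new reading comes with each control period).
- bot.read_camera(name): name is "scene" or "top"; returns a dict with "color" (384x512x3 uint8, red, green, blue), "intrinsics" (3x3 intrinsics, pixels), "k1" (the pictures are not rectified: a ray, as slopes to the right and down, at radius r is drawn at 1 + k1 r^2 times it, then the intrinsics apply), "pose" (4x4, takes a point from camera to world coordinates). Camera axes: x right, y down, z forward; pixel columns grow to the right and rows downward; lengths in m; the calibration is good to about 2 mm. A picture is of the moment at which its call begins. There is no depth.
- bot.hand_in(): hands the job in; it is judged then, once.
Trained networks look in a picture, given as the dict that the camera call returned (one of the last four; its "shot" number tells which), for a name from the list of things; names that differ only in an ending like _2 or _b are one class to them, and where a whole thing is asked for, a point or a joint stands for the part that bears it (a point fixed in the world has none). Each returns a list of dicts, best first, with "confidence" (0 to 1); they miss things now and then, are a little off and sometimes report something else, mostly with a low value. They report only what shows in the picture. A call takes as long as a camera call. They do not tell look-alikes from the thing itself.
- bot.look_for(picture, target): "point" ([x, y, z] in m, in world coordinates, good to about 4 mm: the middle of the surface that is visible of it).
The state is a dict: "t": time; "q": joint angles; "joint_vel": joint speeds; "joint_torque": joint torques, N m; "eef_pos": TCP position; "tool_rot": TCP orientation; "contact_force": force on the tool from outside, world axes, zero at the start; "torque": the same for the moment, N m; "gripper_width": opening from 0.0 (shut) to 1.0 (fully open); "grasp_force": force on a finger pad.
Only numpy, scipy, OpenCV 4.12 (cv2) and the standard library are available. Lean on these libraries where they do the work, as an engineer would, in place of code of your own. Each camera call takes 0.05 s, during which the arm holds its last target. There are 200 camera calls.

## Working session

There is one attempt and no reset: what is moved stays moved. The work goes in short steps, Python scripts to look and compute and a tool call to move; the robot and the scene stay as the last step left them, time stands still between calls to the robot, and variables do not carry over. Pictures are saved under pics/ and viewed, at most 14 in all, crops included, and the job is handed in when it is done.

Besides the shell and the picture viewer there is one more tool, called after "Call:" as a command line: name --argument value ..., lists and objects as JSON in quotes. apply_moves: Moves the arm, as the interface text tells. Its arguments: {"type":"object","properties":{"deltas":{"type":"array","items":{"type":"array"}},"squeeze":{"type":"number"}},"required":["deltas"]}

```bash
ls; mkdir -p pics; cat > h.py <<'E'
from station import bot
import numpy as np, cv2
def shot(n,f=None):
    p=bot.read_camera(n)
    if f: cv2.imwrite('pics/'+f,cv2.cvtColor(p['color'],cv2.COLOR_RGB2BGR))
    return p
def ray(p,u,v):
    K=np.array(p['intrinsics']);k=float(np.ravel(p['k1'])[0]);T=np.array(p['pose'])
    d=np.array([(u-K[0,2])/K[0,0],(v-K[1,2])/K[1,1]]);s=d.copy()
    for _ in range(20): s=d/(1+k*(s@s))
    r=T[:3,:3]@np.array([s[0],s[1],1]);return T[:3,3],r/np.linalg.norm(r)
def atz(p,u,v,z):
    o,r=ray(p,u,v);return o+r*(z-o[2])/r[2]
def proj(p,X):
    K=np.array(p['intrinsics']);k=float(np.ravel(p['k1'])[0]);T=np.array(p['pose'])
    c=T[:3,:3].T@(np.array(X)-T[:3,3]);s=c[:2]/c[2];s=s*(1+k*(s@s))
    return np.array([K[0,0]*s[0]+K[0,2],K[1,1]*s[1]+K[1,2]])
def tri(p1,a,p2,b):
    o1,r1=ray(p1,*a);o2,r2=ray(p2,*b)
    A=np.stack([r1,-r2],1);t=np.linalg.lstsq(A,o2-o1,rcond=None)[0]
    x,y=o1+r1*t[0],o2+r2*t[1];return (x+y)/2,np.linalg.norm(x-y)
def st():
    o=bot.get_obs();print('t',round(o['t'],2),'tcp',np.round(o['eef_pos'],4),'rot',np.round(o['tool_rot'],3),'F',np.round(o['contact_force'],1),'w',round(o['gripper_width'],3),'g',round(o['grasp_force'],1),'q',np.round(o['q'],2));return o
E
cat > a.py <<'E'
from h import *
np.set_printoptions(suppress=True)
st()
for n in ['scene','top']:
    p=shot(n,n+'0.png');print(n,np.round(p['pose'],3).tolist(),np.round(p['intrinsics'],0).tolist(),p['k1'])
    for t in ['tube_1_mid','rack','mat','control_box','knob_grip','stick_top','camera','belt_mid','tape_mid','case_mid']:
        print(t,[(np.round(d['point'],3).tolist(),round(d['confidence'],2),proj(p,d['point']).round().astype(int).tolist()) for d in bot.look_for(p,t)])
E
python3 a.py
```

```text
pics
t 0.0 tcp [0.2273 0.635  0.2303] rot [-0.     0.171  0.985 -0.001] F [-0.4 -0.5  0.9] w 1.0 g 0.0 q [-1.34  0.48  0.02  1.56 -0.01  1.11 -0.08]
scene [[0.773, -0.348, 0.53, -0.105], [-0.634, -0.451, 0.628, -0.779], [0.021, -0.822, -0.569, 0.877], [0.0, 0.0, 0.0, 1.0]] [[461.0, 0.0, 257.0], [0.0, 461.0, 188.0], [0.0, 0.0, 1.0]] -0.16855061362371498
tube_1_mid [([0.625, -0.289, 0.029], 0.65, [348, 274])]
rack [([0.669, 0.084, 0.015], 0.9, [268, 204])]
mat [([0.644, -0.188, 0.003], 0.67, [324, 257])]
control_box [([0.516, 0.343, 0.04], 0.87, [182, 178]), ([0.471, 0.515, 0.026], 0.79, [145, 164])]
knob_grip [([0.44, 0.349, 0.065], 0.5, [160, 179]), ([0.44, 0.537, 0.042], 0.43, [134, 161])]
stick_top [([0.554, 0.349, 0.108], 0.52, [189, 156])]
camera [([0.806, -0.039, 0.087], 0.58, [329, 188]), ([0.644, -0.109, 0.027], 0.39, [305, 236]), ([0.624, -0.29, 0.032], 0.16, [348, 273])]
belt_mid [([0.796, 0.07, 0.018], 0.69, [300, 191])]
tape_mid [([0.637, -0.236, 0.034], 0.21, [337, 260])]
case_mid [([0.694, 0.351, 0.02], 0.76, [224, 164])]
top [[-0.008, -0.994, 0.107, 0.497], [-1.0, 0.009, 0.008, 0.097], [-0.009, -0.107, -0.994, 1.436], [0.0, 0.0, 0.0, 1.0]] [[356.0, 0.0, 254.0], [0.0, 356.0, 193.0], [0.0, 0.0, 1.0]] -0.06586550882806415
tube_1_mid []
rack [([0.677, 0.11, 0.005], 0.93, [254, 186]), ([0.632, -0.278, 0.033], 0.4, [352, 196])]
mat [([0.641, -0.188, 0.001], 0.77, [328, 195])]
control_box [([0.476, 0.526, 0.03], 0.91, [149, 237])]
knob_grip [([0.678, 0.109, 0.006], 0.72, [254, 186]), ([0.449, 0.355, 0.062], 0.65, [190, 244]), ([0.44, 0.537, 0.038], 0.62, [146, 246])]
stick_top []
camera [([0.807, -0.036, 0.108], 0.76, [292, 149]), ([0.659, -0.094, 0.035], 0.71, [306, 189])]
belt_mid []
tape_mid [([0.784, -0.17, 0.026], 0.68, [323, 159]), ([0.804, -0.034, 0.11], 0.34, [291, 149])]
case_mid [([0.703, 0.365, 0.023], 0.86, [191, 180])]
```

```bash
python3 -c "
import cv2
a=cv2.imread('pics/top0.png');cv2.imwrite('pics/t1.png',cv2.resize(a[120:280,120:400],None,fx=2.85,fy=2.85,interpolation=cv2.INTER_CUBIC))
a=cv2.imread('pics/scene0.png');cv2.imwrite('pics/s1.png',cv2.resize(a[110:320,100:380],None,fx=2.85,fy=2.85,interpolation=cv2.INTER_CUBIC))"
```

```text
(no output)
```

View pics/t1.png

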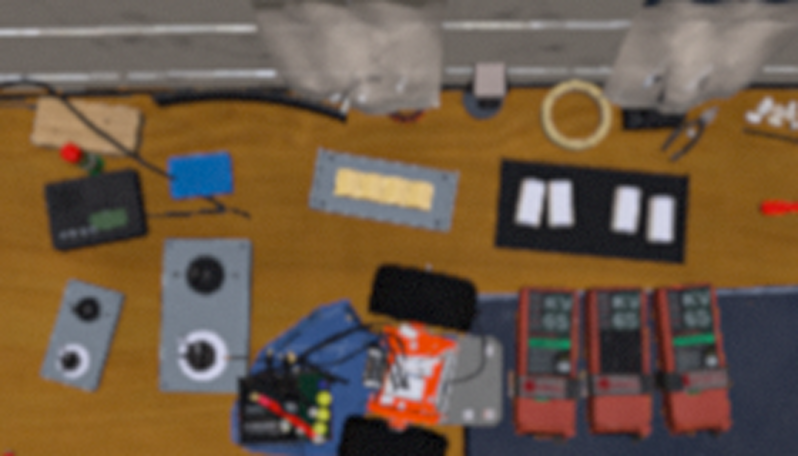

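View pics/s1.png

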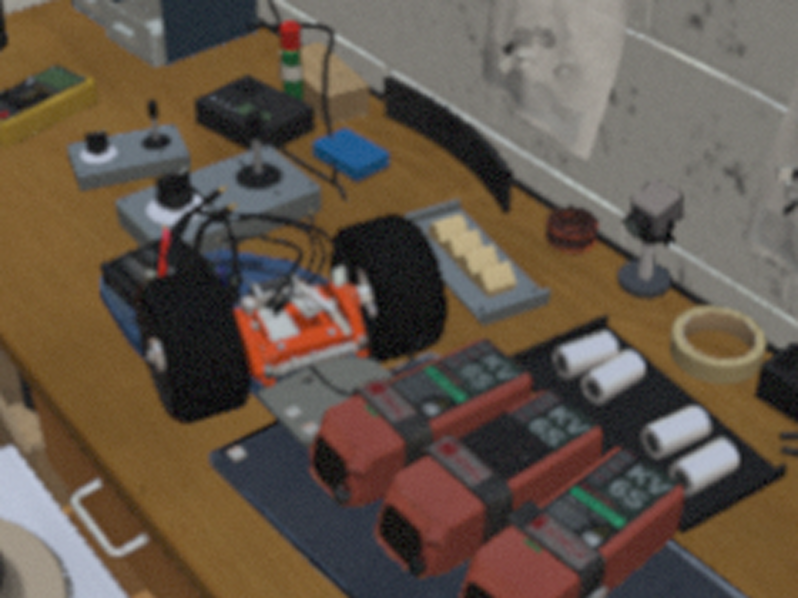

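```bash
cat > m.py <<'E'
from h import *
def blobs(p,mask,amin,amax):
    n,l,s,c=cv2.connectedComponentsWithStats(mask.astype(np.uint8))
    return [(c[i],s[i],cv2.minAreaRect(np.argwhere(l==i)[:,::-1].astype(np.float32))) for i in range(1,n) if amin<s[i,4]<amax]
def white(p):
    a=p['color'].astype(int);return (a.min(2)>135)&(a.max(2)-a.min(2)<45)
def inmat(p,c,z=.02):
    X=atz(p,*c,z);return .56<X[0]<.73 and -.34<X[1]<-.04
def axis(p,rect,z,long=True):
    b=cv2.boxPoints(rect);X=np.array([atz(p,*q,z)[:2] for q in b])
    e=[X[1]-X[0],X[2]-X[1]];e=sorted(e,key=np.linalg.norm);d=e[1]
    return np.degrees(np.arctan2(d[1],d[0])),[round(np.linalg.norm(x)*1000) for x in e],X
def tubes(p):
    return [(c,r) for c,s,r in blobs(p,white(p),30,600) if inmat(p,c)]
E
cat > b.py <<'E'
from m import *
np.set_printoptions(suppress=True,precision=4)
P={n:shot(n) for n in ['top','scene']}
for n,p in P.items():
    print(n)
    for c,r in tubes(p):
        a,L,_=axis(p,r,.03);print(np.round(c,1),atz(p,*c,.03),round(a,1),L)
p=P['top'];a=p['color'].astype(int)
g=(abs(a[...,0]-a[...,2])<40)&(a.mean(2)>90)&(a.mean(2)<190)
for c,s,r in blobs(p,g,150,4000):
    for z in [.008,.04]: A,L,X=axis(p,r,z);print('grey',np.round(c,1),s[4],z,atz(p,*r[0],z)[:2],round(A,1),L)
for n,p in P.items():
    hsv=cv2.cvtColor(p['color'],cv2.COLOR_RGB2HSV)
    print(n,'px',p['color'][186,256] if n=='top' else p['color'][204,268],p['color'][181,270])
E
python3 b.py
```

```text
top
[305.9 190.4] [ 0.6557 -0.0962  0.03  ] -12.5 [30, 60]
[316.2 191.1] [ 0.6525 -0.1371  0.03  ] 178.4 [28, 56]
[339.4 193.1] [ 0.6438 -0.2291  0.03  ] 178.0 [32, 56]
[351.6 196.3] [ 0.6304 -0.2777  0.03  ] 177.8 [28, 60]
scene
[311.7 236.2] [ 0.6558 -0.1232  0.03  ] -90.8 [71, 91]
[338.5 259.5] [ 0.6448 -0.2365  0.03  ] -8.4 [37, 62]
[348.6 271.6] [ 0.6318 -0.2844  0.03  ] -4.8 [35, 62]
grey [254.  186.7] 767 0.008 [0.676  0.1097] -100.5 [87, 205]
grey [254.  186.7] 767 0.04 [0.672  0.1094] -100.5 [85, 200]
grey [191.3 230.2] 1344 0.008 [0.5031 0.3617] -179.8 [126, 215]
grey [191.3 230.2] 1344 0.04 [0.5029 0.3557] -179.8 [123, 210]
grey [148.1 237.4] 623 0.008 [0.4759 0.5366] -15.9 [83, 145]
grey [148.1 237.4] 623 0.04 [0.4764 0.5267] -15.9 [82, 141]
grey [279.8 253.5] 771 0.008 [0.4118 0.0448] -90.5 [122, 191]
grey [279.8 253.5] 771 0.04 [0.4137 0.046 ] -90.5 [119, 187]
grey [407.6 279.3] 159 0.008 [ 0.2926 -0.4592] -77.5 [58, 338]
grey [407.6 279.3] 159 0.04 [ 0.2972 -0.4467] -77.5 [57, 330]
grey [ 52.  311.6] 156 0.008 [0.1791 0.9204] -94.3 [57, 89]
grey [ 52.  311.6] 156 0.04 [0.1862 0.9019] -94.3 [55, 87]
grey [283.4 356.2] 1003 0.008 [ 0.0143 -0.0013] -90.6 [215, 250]
grey [283.4 356.2] 1003 0.04 [0.0251 0.0009] -90.6 [211, 245]
top px [218 190 124] [115 125 139]
scene px [172 159 120] [113  85  49]
```

```bash
cat >> m.py <<'E'
def pca(p,c,z,R=13):
    u0,v0=int(round(c[0])),int(round(c[1]));m=white(p).astype(np.uint8)
    n,l=cv2.connectedComponents(m);k=l==l[v0,u0];k=cv2.dilate(k.astype(np.uint8),np.ones((3,3)))>0
    g=p['color'].astype(float).mean(2);vu=np.argwhere(k);w=np.clip((g[k]-60)/120,0,1)
    X=np.array([atz(p,u,v,z)[:2] for v,u in vu]);mu=(w[:,None]*X).sum(0)/w.sum();d=X-mu
    C=(w[:,None]*d).T@d/w.sum();e,V=np.linalg.eigh(C);a=np.degrees(np.arctan2(V[1,1],V[0,1]))
    return mu,(a+90)%180-90,np.sqrt(12*e[1]),np.sqrt(12*e[0])
def go(x,y,z,yaw):
    """print shift (units of .2 m, tool axes) and turn (units of 2pi) to bring TCP to x,y,z, closing line at yaw deg"""
    from scipy.spatial.transform import Rotation as Ro
    o=bot.get_obs();q=np.array(o['tool_rot']);R=Ro.from_quat(q[[1,2,3,0]]).as_matrix()
    s=R.T@(np.array([x,y,z])-o['eef_pos']);ya=np.degrees(np.arctan2(R[1,1],R[0,1]))
    t=-((yaw-ya+90)%180-90)
    print('shift',np.round(s/.2,3),'turn',round(t/360,4),'| yaw now',round(ya,1),'q',np.round(o['q'],2),'tcp',np.round(o['eef_pos'],4),'t',round(o['t'],1))
E
cat > c.py <<'E'
from m import *
p=shot('top')
for c,r in tubes(p): print([np.round(x,4) for x in pca(p,c,.02)])
p=shot('scene')
for c,r in tubes(p): print(c,[np.round(x,4) for x in pca(p,c,.02)])
go(.658,-.096,.15,-8)
E
python3 c.py
```

```text
[array([ 0.6565, -0.0976]), np.float64(-12.1711), np.float64(0.0619), np.float64(0.0334)]
[array([ 0.6546, -0.1384]), np.float64(0.0704), np.float64(0.062), np.float64(0.0329)]
[array([ 0.6452, -0.2316]), np.float64(-9.2058), np.float64(0.0612), np.float64(0.0337)]
[array([ 0.6308, -0.2801]), np.float64(-5.7454), np.float64(0.0618), np.float64(0.0337)]
[311.6686747  236.22289157] [array([ 0.6644, -0.1151]), np.float64(83.9287), np.float64(0.0796), np.float64(0.0621)]
[338.5027027  259.43243243] [array([ 0.6536, -0.2298]), np.float64(-0.1624), np.float64(0.0619), np.float64(0.0362)]
[348.64948454 271.57731959] [array([ 0.6401, -0.2785]), np.float64(3.2152), np.float64(0.0621), np.float64(0.0348)]
shift [-3.259 -2.718  0.407] turn 0.2175 | yaw now 70.3 q [-1.34  0.48  0.02  1.56 -0.01  1.11 -0.08] tcp [0.2275 0.6355 0.2313] t 1.3
```

Call:
apply_moves --deltas '[[0,[-0.82,-0.68,0],0],[0,[-0.82,-0.68,0],0],[0,[-0.82,-0.68,0],0],[0,[-0.82,-0.68,0],0],[0,[-0.82,-0.68,0],0],[0,[-0.82,-0.68,0],0]]'

```text
t: 1.9
eef_pos: [0.3381, 0.4499, 0.2317]
tool_rot: [0.0, 0.174, 0.985, 0.0]
contact_force: [-0.5, 0.5, -0.2]
gripper_width: 0.998
grasp_force: 0.0
```

Call:
apply_moves --deltas '[[0,[-0.82,-0.68,0],0],[0,[-0.82,-0.68,0],0],[0,[-0.82,-0.68,0],0],[0,[-0.82,-0.68,0],0],[0,[-0.82,-0.68,0],0],[0,[-0.82,-0.68,0],0]]'

```text
t: 2.5
eef_pos: [0.4456, 0.2685, 0.2314]
tool_rot: [0.0, 0.172, 0.985, 0.0]
contact_force: [-0.9, 0.7, -0.3]
gripper_width: 1.001
grasp_force: 0.0
```

Call:
apply_moves --deltas '[[0,[-0.82,-0.68,0],0],[0,[-0.82,-0.68,0],0],[0,[-0.82,-0.68,0],0],[0,[-0.82,-0.68,0],0],[0,[-0.82,-0.68,0],0],[0,[-0.82,-0.68,0],0]]'

```text
t: 3.1
eef_pos: [0.5541, 0.0862, 0.2311]
tool_rot: [0.0, 0.171, 0.985, 0.0]
contact_force: [-0.5, 0.8, 0.5]
gripper_width: 0.998
grasp_force: 0.0
```

Call:
apply_moves --deltas '[[0,[-0.8,-0.68,0],0.22],[0,[-0.8,-0.68,0],0.22],[0,[-0.8,-0.68,0],0.22],[0,[-0.8,-0.68,0],0.22],[0,[-0.8,-0.68,0],0.22],[0,[-0.8,-0.68,0],0.22],[0,[-0.8,-0.68,0],0.22],[0,[-0.8,-0.68,0],0.22],[0,[-0.8,-0.68,0],0.22],[0,[-0.8,-0.68,0],0.22],[0,[-0.8,-0.68,0],0.22],[0,[-0.8,-0.68,0],0.22]]'

```text
t: 4.3
eef_pos: [0.6582, -0.0944, 0.231]
tool_rot: [-0.0, 0.758, 0.652, 0.0]
contact_force: [0.2, -0.8, -0.6]
gripper_width: 1.0
grasp_force: 0.0
```

```bash
cat > d.py <<'E'
from m import *
import sys
p=shot('top')
for c,r in tubes(p): print([np.round(x,4) for x in pca(p,c,.02)])
v=list(map(float,sys.argv[1:5]));st();go(*v)
E
python3 d.py .6565 -.0976 .05 -12
```

```text
[array([ 0.6892, -0.2775]), np.float64(-4.0227), np.float64(0.1881), np.float64(0.0426)]
[array([ 0.6561, -0.0936]), np.float64(-8.9193), np.float64(0.0593), np.float64(0.026)]
t 4.35 tcp [ 0.6581 -0.0951  0.2312] rot [-0.     0.759  0.652  0.   ] F [-0.5 -0.6  0.7] w 0.998 g 0.0 q [-0.4   0.53  0.65  1.61 -0.35  1.12  0.19]
shift [-0.014 -0.006  0.906] turn 0.0092 | yaw now -8.7 q [-0.4   0.53  0.65  1.61 -0.35  1.12  0.19] tcp [ 0.6581 -0.0951  0.2312] t 4.3
```

Call:
apply_moves --deltas '[[0,[-0.01,-0.006,0.2],0.009],[0,[-0.01,-0.006,0.4],0.009],[0,[-0.01,-0.006,0.6],0.009],[0,[-0.01,-0.006,0.75],0.009],[0,[-0.01,-0.006,0.85],0.009],[0,[-0.01,-0.006,0.9],0.009],[0,[-0.01,-0.006,0.9],0.009]]'

```text
t: 5.05
eef_pos: [0.6558, -0.0979, 0.0502]
tool_rot: [-0.001, 0.778, 0.629, -0.001]
contact_force: [-0.2, 0.4, 0.0]
gripper_width: 0.999
grasp_force: 0.0
```

```bash
cat > e.py <<'E'
from m import *
import sys
for n in ['top','scene']:
    p=shot(n);X=proj(p,[float(v) for v in sys.argv[1:4]]).astype(int);u,v=np.clip(X,[70,52],[442,332])
    c=cv2.cvtColor(p['color'],cv2.COLOR_RGB2BGR)[v-50:v+50,u-66:u+66]
    cv2.imwrite('pics/_%s.png'%n,c)
a=np.hstack([cv2.resize(cv2.imread('pics/_%s.png'%n),(396,300),interpolation=cv2.INTER_CUBIC) for n in ['top','scene']])
cv2.imwrite('pics/'+sys.argv[4],a);st()
E
python3 e.py .656 -.1 .04 g1.png
```

```text
t 5.15 tcp [ 0.6572 -0.0984  0.0523] rot [0.    0.778 0.628 0.001] F [-0.2 -0.9  0.3] w 1.001 g 0.0 q [-0.32  0.73  0.55  1.74 -0.5   0.82  0.25]
```

View pics/g1.png

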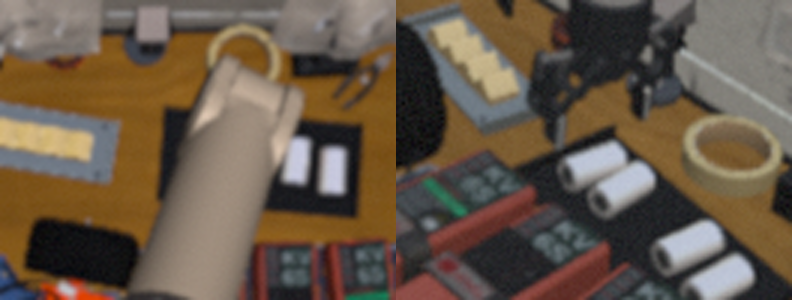

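Call:
apply_moves --deltas '[[0,[0,0,0.08],0],[0,[0,0,0.15],0],[0,[0,0,0.2],0],[0,[0,0,0.22],0],[0,[0,0,0.22],0],[0.6,[0,0,0.22],0],[0.6,[0,0,0.22],0],[0.6,[0,0,0.22],0],[0.6,[0,0,0.22],0],[0.6,[0,0,0.22],0]]' --squeeze 50

```text
t: 6.15
eef_pos: [0.6572, -0.0984, 0.0081]
tool_rot: [0.001, 0.778, 0.628, 0.001]
contact_force: [-0.9, -0.2, 5.5]
gripper_width: 0.666
grasp_force: 53.9
```

```bash
python3 e.py .656 -.1 .04 g2.png
```

```text
t 6.25 tcp [ 0.6572 -0.0984  0.0081] rot [0.    0.778 0.628 0.001] F [ 0.2 -0.4  5.3] w 0.672 g 53.9 q [-0.29  0.78  0.51  1.75 -0.53  0.75  0.28]
```

View pics/g2.png

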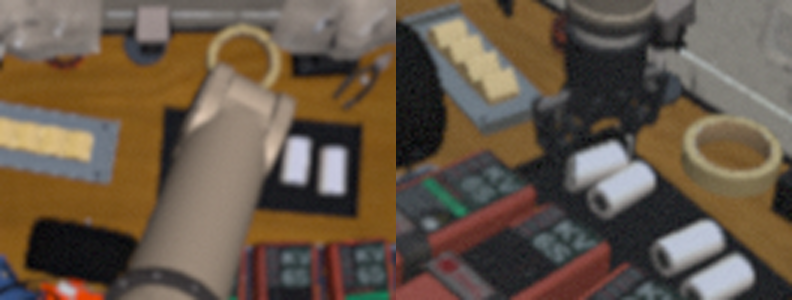

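```bash
cat > r.py <<'E'
from m import *
P={}
for n in ['top','scene']:
    p=shot(n);p['color']=cv2.cvtColor(cv2.imread(f'pics/{n}0.png'),cv2.COLOR_BGR2RGB);P[n]=p
    a=cv2.cvtColor(p['color'],cv2.COLOR_RGB2HSV).astype(int);c0=proj(p,[.676,.11,.03])
    rgb=p['color'].astype(int)
    m=(rgb[...,0]-rgb[...,2]>35)&(rgb[...,0]>150)
    vv,uu=np.mgrid[:384,:512];m&=np.hypot(uu-c0[0],vv-c0[1])<40
    for c,s,r in blobs(p,m,10,3000):
        A,L,X=axis(p,r,.03);print(n,np.round(c,1),s[4],'rect',np.round(atz(p,*r[0],.03),4),'cen',np.round(atz(p,*c,.03),4),round(A,1),L)
# rectangle fit of grey plate, weighted pca
p=P['top'];a=p['color'].astype(int);g=(abs(a[...,0]-a[...,2])<40)&(a.mean(2)>90)&(a.mean(2)<190)
n,l=cv2.connectedComponents(g.astype(np.uint8));k=(l==l[int(179),int(256-22)])
cs,_=cv2.findContours((l==l[187,230]).astype(np.uint8),cv2.RETR_EXTERNAL,cv2.CHAIN_APPROX_NONE)
f=np.zeros(g.shape,np.uint8);cv2.drawContours(f,cs,-1,1,-1);vu=np.argwhere(f>0);X=np.array([atz(p,u,v,.008)[:2] for v,u in vu])
mu=X.mean(0);e,V=np.linalg.eigh(np.cov(X.T));print('plate',len(X),mu,np.degrees(np.arctan2(V[1,1],V[0,1])),np.sqrt(12*e))
go(.656,-.1,.13,-10.5)
E
python3 r.py
```

```text
top [254.1 185.9] 323 rect [0.6759 0.1091 0.03  ] cen [0.6757 0.1096 0.03  ] -100.1 [38, 135]
scene [266.3 198.4] 286 rect [0.6722 0.0951 0.03  ] cen [0.6717 0.0943 0.03  ] -101.2 [49, 147]
plate 1075 [0.67609026 0.10973216] 79.72576269633848 [0.08668229 0.20358783]
shift [-0.009 -0.003 -0.609] turn -0.0046 | yaw now -12.1 q [-0.29  0.78  0.51  1.75 -0.53  0.75  0.28] tcp [ 0.6572 -0.0985  0.0082] t 6.3
```

Call:
apply_moves --deltas '[[0.6,[0,0,-0.1],0],[0.6,[0,0,-0.25],0],[0.6,[0,0,-0.4],0],[0.6,[0,0,-0.5],0],[0.6,[0,0,-0.5],0],[0.6,[0,0,-0.5],0]]'

```text
t: 6.95
eef_pos: [0.6562, -0.0978, 0.1068]
tool_rot: [-0.0, 0.778, 0.628, 0.0]
contact_force: [-0.3, -0.7, -2.2]
gripper_width: 0.667
grasp_force: 53.7
```

```bash
python3 -c "
from m import *
go(.682,.1432,.107,-10.2)"
```

```text
shift [ 1.205 -0.127 -0.   ] turn -0.0053 | yaw now -12.1 q [-0.35  0.66  0.59  1.72 -0.45  0.91  0.22] tcp [ 0.6562 -0.0978  0.1068] t 7.0
```

Call:
apply_moves --deltas '[[0.6,[0.1,-0.02,0],0],[0.6,[0.25,-0.04,0],0],[0.6,[0.4,-0.05,0],0],[0.6,[0.55,-0.07,0],0],[0.6,[0.7,-0.08,0],0],[0.6,[0.8,-0.08,0],0]]'

```text
t: 7.55
eef_pos: [0.6734, 0.0649, 0.1051]
tool_rot: [-0.001, 0.777, 0.629, -0.001]
contact_force: [-0.2, -0.2, -1.0]
gripper_width: 0.669
grasp_force: 53.6
```

Call:
apply_moves --deltas '[[0.6,[0.15,-0.02,0],-0.005],[0.6,[0.3,-0.03,0],-0.005],[0.6,[0.38,-0.04,0],-0.005],[0.6,[0.405,-0.045,0],-0.005],[0.6,[0.405,-0.045,0.1],-0.005],[0.6,[0.405,-0.045,0.15],-0.005]]'

```text
t: 8.15
eef_pos: [0.6818, 0.1406, 0.0758]
tool_rot: [0.0, 0.768, 0.64, -0.001]
contact_force: [-0.4, -1.1, -2.0]
gripper_width: 0.669
grasp_force: 53.6
```

```bash
python3 -c "
from m import *
go(.682,.1432,.031,-10.2)"; python3 e.py .68 .143 .06 g3.png
```

```text
shift [ 0.014 -0.001  0.224] turn -0.0007 | yaw now -10.4 q [-0.66  0.74  0.57  1.64 -0.48  0.9  -0.1 ] tcp [0.6818 0.1406 0.0758] t 8.2
t 8.25 tcp [0.6812 0.1405 0.0753] rot [-0.     0.769  0.64  -0.002] F [-0.1  0.6  0.4] w 0.668 g 53.6 q [-0.66  0.74  0.56  1.64 -0.48  0.9  -0.1 ]
```

View pics/g3.png

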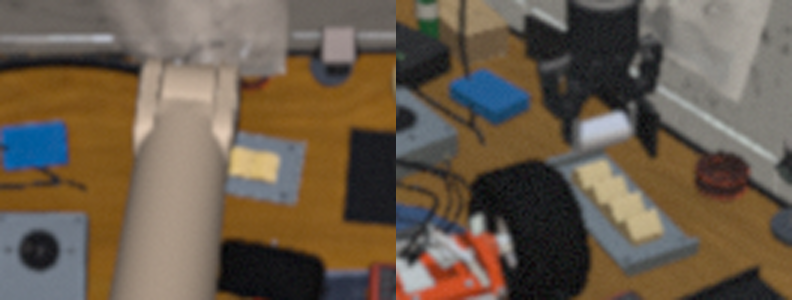

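Call:
apply_moves --deltas '[[0.6,[0.013,0,0.06],0],[0.6,[0.013,0,0.12],0],[0.6,[0.013,0,0.17],0],[0.6,[0.013,0,0.2],0],[0.6,[0.013,0,0.22],0],[0.6,[0.013,0,0.225],0],[0.6,[0.013,0,0.225],0]]'

```text
t: 8.95
eef_pos: [0.6833, 0.1436, 0.0328]
tool_rot: [0.001, 0.768, 0.64, -0.0]
contact_force: [-1.7, -3.2, 3.2]
gripper_width: 0.668
grasp_force: 54.0
```

Call:
apply_moves --deltas '[[0.2,[0,0,0],0],[0.1,[0,0,0],0],[0.0,[0,0,0],0],[0.0,[0,0,0],0],[0,[0,0,0],0],[0,[0,0,-0.1],0],[0,[0,0,-0.25],0],[0,[0,0,-0.4],0],[0,[0,0,-0.5],0],[0,[0,0,-0.5],0]]'

```text
t: 9.95
eef_pos: [0.6854, 0.1453, 0.1359]
tool_rot: [0.001, 0.768, 0.64, 0.003]
contact_force: [-0.1, -0.1, 0.4]
gripper_width: 0.998
grasp_force: 0.0
```

Call:
apply_moves --deltas '[[0,[-0.25,0.02,0],0],[0,[-0.5,0.04,0],0],[0,[-0.75,0.06,0],0],[0,[-0.9,0.08,0],0],[0,[-0.9,0.08,0],0]]'

```text
t: 10.45
eef_pos: [0.665, -0.0425, 0.132]
tool_rot: [0.001, 0.771, 0.637, -0.001]
contact_force: [0.4, -0.4, -0.7]
gripper_width: 1.0
grasp_force: 0.0
```

```bash
cat > f.py <<'E'
from m import *
import sys
def rackt(p):
    m=white(p);vv,uu=np.mgrid[:384,:512];c0=proj(p,[.676,.11,.04]);m=m&(np.hypot(uu-c0[0],vv-c0[1])<38)
    for c,s,r in blobs(p,m,20,900):
        for z in (.0406,): print('rack',np.round(c,1),s[4],[np.round(x,4) for x in pca(p,c,z)])
if len(sys.argv)>1: go(*map(float,sys.argv[1:5]))
p=shot('top');rackt(p)
for c,r in tubes(p): print('mat',np.round(c,1),[np.round(x,4) for x in pca(p,c,.02)])
E
python3 f.py .6546 -.1384 .06 0
```

```text
shift [-0.479  0.039  0.362] turn -0.0302 | yaw now -10.9 q [-0.45  0.64  0.61  1.69 -0.43  0.95  0.14] tcp [ 0.665  -0.0425  0.132 ] t 10.4
rack [245.6 183.7] 130 [array([0.6835, 0.1427]), np.float64(-12.889), np.float64(0.0656), np.float64(0.0396)]
mat [320.7 175.9] [array([ 0.7152, -0.1581]), np.float64(-15.7832), np.float64(0.1095), np.float64(0.0266)]
mat [339.4 193. ] [array([ 0.6452, -0.2316]), np.float64(-9.1567), np.float64(0.0607), np.float64(0.0331)]
mat [351.6 196.5] [array([ 0.6308, -0.2802]), np.float64(-6.0382), np.float64(0.0612), np.float64(0.033)]
```

```bash
cat > s.py <<'E'
from m import *
p=shot('scene')
for c,r in tubes(p): print('scene-corr',np.round(c,1),[np.round(x,4) for x in pca(p,c,.02)],pca(p,c,.02)[0]-[.009,.0017])
E
python3 s.py
```

```text
scene-corr [316.6 239.9] [array([ 0.6642, -0.1355]), np.float64(10.6498), np.float64(0.0638), np.float64(0.0364)] [ 0.65522525 -0.13718043]
scene-corr [338.5 259.5] [array([ 0.6534, -0.23  ]), np.float64(0.596), np.float64(0.0626), np.float64(0.037)] [ 0.64439595 -0.23170042]
scene-corr [348.6 271.7] [array([ 0.6398, -0.2787]), np.float64(3.9906), np.float64(0.063), np.float64(0.0356)] [ 0.63076702 -0.28038077]
```

Call:
apply_moves --deltas '[[0,[-0.24,0.02,0.15],-0.02],[0,[-0.48,0.04,0.3],-0.03],[0,[-0.48,0.04,0.36],-0.03],[0,[-0.48,0.04,0.36],-0.03],[0,[-0.48,0.04,0.36],-0.03]]'

```text
t: 11.05
eef_pos: [0.6576, -0.1281, 0.0596]
tool_rot: [-0.001, 0.704, 0.711, 0.0]
contact_force: [0.9, 1.3, 0.8]
gripper_width: 1.005
grasp_force: 0.0
```

```bash
python3 s.py; python3 f.py .6546 -.1384 .0085 0;python3 e.py .65 -.14 .03 g4.png
```

```text
scene-corr [316.6 239.8] [array([ 0.6642, -0.1354]), np.float64(10.4243), np.float64(0.0637), np.float64(0.0363)] [ 0.65522772 -0.13714255]
scene-corr [338.5 259.5] [array([ 0.6534, -0.23  ]), np.float64(0.4414), np.float64(0.0625), np.float64(0.037)] [ 0.64443427 -0.23168929]
scene-corr [348.6 271.7] [array([ 0.6398, -0.2787]), np.float64(3.9325), np.float64(0.0629), np.float64(0.0355)] [ 0.63083705 -0.28036395]
shift [-0.054 -0.02   0.26 ] turn 0.0017 | yaw now 0.6 q [-0.25  0.71  0.5   1.72 -0.45  0.83  0.47] tcp [ 0.6584 -0.1276  0.0604] t 11.1
rack [245.6 183.7] 129 [array([0.6833, 0.1429]), np.float64(-11.7565), np.float64(0.0654), np.float64(0.0392)]
mat [322.2 174.7] [array([ 0.72  , -0.1648]), np.float64(-34.2486), np.float64(0.0552), np.float64(0.0261)]
mat [345.3 186. ] [array([ 0.6733, -0.2565]), np.float64(-16.0367), np.float64(0.0564), np.float64(0.0237)]
mat [351.6 196.4] [array([ 0.6308, -0.2802]), np.float64(-6.0143), np.float64(0.0612), np.float64(0.0329)]
t 11.25 tcp [ 0.6586 -0.1283  0.0612] rot [0.    0.703 0.711 0.001] F [-0.2 -0.9 -0.6] w 0.999 g 0.0 q [-0.25  0.71  0.51  1.72 -0.45  0.83  0.47]
```

View pics/g4.png

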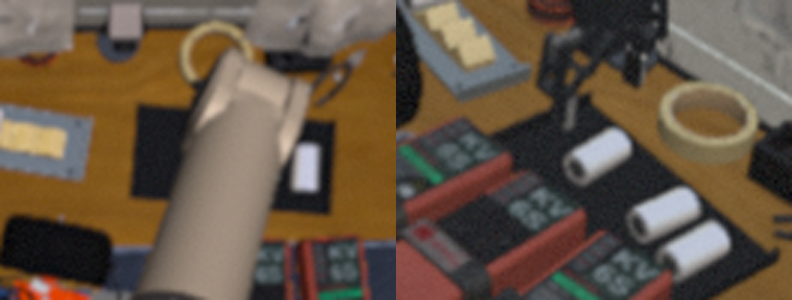

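Call:
apply_moves --deltas '[[0,[-0.053,-0.02,0],0],[0,[-0.053,-0.02,0.05],0],[0,[-0.053,-0.02,0.12],0],[0,[-0.053,-0.02,0.19],0],[0,[-0.053,-0.02,0.24],0],[0,[-0.053,-0.02,0.255],0],[0.6,[-0.053,-0.02,0.255],0],[0.6,[-0.053,-0.02,0.255],0],[0.6,[-0.053,-0.02,0.255],0],[0.6,[-0.053,-0.02,0.255],0],[0.6,[-0.053,-0.02,0.255],0]]'

```text
t: 12.35
eef_pos: [0.6539, -0.1414, 0.0099]
tool_rot: [0.001, 0.704, 0.71, 0.0]
contact_force: [0.5, -0.4, 3.2]
gripper_width: 0.667
grasp_force: 54.1
```

Call:
apply_moves --deltas '[[0.6,[0,0,-0.1],0],[0.6,[0,0,-0.25],0],[0.6,[0,0,-0.4],0],[0.6,[0,0,-0.5],0],[0.6,[0,0,-0.5],0],[0.6,[0,0,-0.5],0]]'

```text
t: 12.95
eef_pos: [0.6531, -0.1409, 0.109]
tool_rot: [-0.0, 0.704, 0.71, 0.0]
contact_force: [-0.0, 0.3, -2.1]
gripper_width: 0.668
grasp_force: 53.9
```

```bash
python3 f.py .676 .1097 .09 -10.2; python3 s.py
```

```text
shift [1.252 0.125 0.095] turn 0.0297 | yaw now 0.5 q [-0.25  0.65  0.54  1.7  -0.41  0.91  0.47] tcp [ 0.6531 -0.1409  0.109 ] t 12.9
rack [245.5 183.7] 127 [array([0.6833, 0.143 ]), np.float64(-11.9975), np.float64(0.0653), np.float64(0.039)]
mat [354.5 188.3] [array([ 0.6672, -0.2936]), np.float64(-14.3645), np.float64(0.142), np.float64(0.0267)]
scene-corr [338.5 259.4] [array([ 0.6534, -0.23  ]), np.float64(0.5223), np.float64(0.0627), np.float64(0.0369)] [ 0.64442003 -0.23166179]
scene-corr [348.5 271.7] [array([ 0.6398, -0.2787]), np.float64(3.8132), np.float64(0.0629), np.float64(0.0356)] [ 0.63078032 -0.28037346]
```

Call:
apply_moves --deltas '[[0.6,[0.1,0.01,0],0],[0.6,[0.25,0.025,0],0],[0.6,[0.4,0.04,0],0],[0.6,[0.55,0.055,0],0],[0.6,[0.7,0.07,0],0],[0.6,[0.85,0.085,0],0]]'

```text
t: 13.65
eef_pos: [0.668, 0.0302, 0.1076]
tool_rot: [-0.001, 0.704, 0.71, -0.001]
contact_force: [0.8, 0.1, -0.3]
gripper_width: 0.661
grasp_force: 53.9
```

Call:
apply_moves --deltas '[[0.6,[0.15,0.015,0],0.015],[0.6,[0.3,0.03,0],0.03],[0.6,[0.38,0.04,0],0.03],[0.6,[0.4,0.04,0.05],0.03],[0.6,[0.4,0.04,0.09],0.03],[0.6,[0.4,0.04,0.09],0.03],[0.6,[0.4,0.04,0.09],0.03]]'

```text
t: 14.35
eef_pos: [0.676, 0.1063, 0.0908]
tool_rot: [0.0, 0.769, 0.64, -0.001]
contact_force: [0.4, 0.2, -0.7]
gripper_width: 0.667
grasp_force: 53.8
```

```bash
python3 f.py .676 .1097 .032 -10.2
```

```text
shift [ 0.017 -0.003  0.294] turn -0.0008 | yaw now -10.5 q [-0.63  0.71  0.58  1.67 -0.47  0.91 -0.05] tcp [0.676  0.1063 0.0908] t 14.3
rack [239.2 168.8] 118 [array([0.7428, 0.1676]), np.float64(-11.2364), np.float64(0.1061), np.float64(0.0272)]
rack [258.6 167.1] 305 [array([0.7485, 0.0909]), np.float64(49.5928), np.float64(0.1169), np.float64(0.0743)]
mat [339.4 193. ] [array([ 0.6452, -0.2316]), np.float64(-9.2092), np.float64(0.0608), np.float64(0.0333)]
mat [351.6 196.4] [array([ 0.6308, -0.2801]), np.float64(-5.9216), np.float64(0.0613), np.float64(0.0333)]
```

Call:
apply_moves --deltas '[[0.6,[0.016,0,0.08],0],[0.6,[0.016,0,0.16],0],[0.6,[0.016,0,0.22],0],[0.6,[0.016,0,0.26],0],[0.6,[0.016,0,0.285],0],[0.6,[0.016,0,0.295],0],[0.6,[0.016,0,0.295],0]]'

```text
t: 15.1
eef_pos: [0.6767, 0.1072, 0.0333]
tool_rot: [0.001, 0.769, 0.639, -0.002]
contact_force: [-6.5, -8.0, 16.9]
gripper_width: 0.669
grasp_force: 56.8
```

Call:
apply_moves --deltas '[[0.2,[0,0,0],0],[0.1,[0,0,0],0],[0.0,[0,0,0],0],[0.0,[0,0,0],0],[0,[0,0,0],0],[0,[0,0,-0.1],0],[0,[0,0,-0.25],0],[0,[0,0,-0.4],0],[0,[0,0,-0.5],0],[0,[0,0,-0.5],0]]'

```text
t: 16.1
eef_pos: [0.6791, 0.1122, 0.1357]
tool_rot: [0.001, 0.768, 0.641, 0.003]
contact_force: [-0.4, -0.5, -0.3]
gripper_width: 0.999
grasp_force: 0.0
```

Call:
apply_moves --deltas '[[0,[-0.25,0.01,0],0],[0,[-0.5,0.02,0],0],[0,[-0.75,0.03,0],0],[0,[-1,0.04,0],0],[0,[-1,0.04,0],0]]'

```text
t: 16.6
eef_pos: [0.646, -0.0968, 0.1323]
tool_rot: [0.002, 0.772, 0.636, -0.002]
contact_force: [-0.5, -0.5, 0.8]
gripper_width: 0.999
grasp_force: 0.0
```

```bash
python3 f.py .6448 -.2316 .05 -9; python3 s.py
```

```text
shift [-0.661  0.124  0.415] turn -0.0057 | yaw now -11.1 q [-0.38  0.62  0.62  1.73 -0.43  0.94  0.22] tcp [ 0.646  -0.0968  0.1323] t 16.6
rack [249.9 184.4] 264 [array([0.6806, 0.1259]), np.float64(86.4055), np.float64(0.074), np.float64(0.0661)]
mat [324.4 172.5] [array([ 0.7283, -0.1728]), np.float64(-81.8023), np.float64(0.12), np.float64(0.0798)]
mat [340.7 186.9] [array([ 0.6717, -0.2376]), np.float64(-11.7171), np.float64(0.1187), np.float64(0.0314)]
mat [351.6 196.5] [array([ 0.6308, -0.2802]), np.float64(-6.0466), np.float64(0.0611), np.float64(0.033)]
scene-corr [338.5 259.5] [array([ 0.6534, -0.23  ]), np.float64(0.6153), np.float64(0.0627), np.float64(0.0371)] [ 0.64439174 -0.2317349 ]
scene-corr [348.5 271.7] [array([ 0.6397, -0.2787]), np.float64(3.9718), np.float64(0.063), np.float64(0.0356)] [ 0.63073568 -0.28037663]
```

Call:
apply_moves --deltas '[[0,[-0.25,0.04,0.1],0],[0,[-0.45,0.08,0.2],-0.006],[0,[-0.6,0.12,0.3],-0.006],[0,[-0.66,0.12,0.36],-0.006],[0,[-0.66,0.12,0.36],-0.006],[0,[-0.66,0.12,0.36],-0.006],[0,[-0.66,0.12,0.36],-0.006]]'

```text
t: 17.4
eef_pos: [0.6503, -0.2171, 0.0609]
tool_rot: [-0.0, 0.755, 0.656, 0.001]
contact_force: [0.6, 0.9, -1.4]
gripper_width: 0.998
grasp_force: 0.0
```

```bash
python3 f.py .6448 -.2316 .0095 -9; python3 s.py
```

```text
shift [-0.076 -0.017  0.257] turn 0.0029 | yaw now -8.0 q [-0.13  0.74  0.54  1.68 -0.48  0.86  0.48] tcp [ 0.6503 -0.2171  0.0609] t 17.4
rack [249.8 184.4] 262 [array([0.6807, 0.126 ]), np.float64(86.2685), np.float64(0.0741), np.float64(0.0657)]
mat [363.3 174. ] [array([0.7318, 0.1088]), np.float64(-88.8631), np.float64(2.0817), np.float64(1.6038)]
scene-corr [338.4 259.4] [array([ 0.6534, -0.23  ]), np.float64(0.4867), np.float64(0.0627), np.float64(0.037)] [ 0.64441607 -0.23168007]
scene-corr [348.5 271.7] [array([ 0.6398, -0.2787]), np.float64(3.9782), np.float64(0.0631), np.float64(0.0355)] [ 0.63075613 -0.28037684]
```

Call:
apply_moves --deltas '[[0,[-0.075,-0.017,0],0.003],[0,[-0.075,-0.017,0.05],0.003],[0,[-0.075,-0.017,0.12],0.003],[0,[-0.075,-0.017,0.19],0.003],[0,[-0.075,-0.017,0.24],0.003],[0,[-0.075,-0.017,0.255],0.003],[0.6,[-0.075,-0.017,0.255],0.003],[0.6,[-0.075,-0.017,0.255],0.003],[0.6,[-0.075,-0.017,0.255],0.003],[0.6,[-0.075,-0.017,0.255],0.003],[0.6,[-0.075,-0.017,0.255],0.003]]'

```text
t: 18.6
eef_pos: [0.6438, -0.2348, 0.01]
tool_rot: [0.001, 0.762, 0.648, 0.0]
contact_force: [-0.4, 0.5, 2.9]
gripper_width: 0.666
grasp_force: 54.1
```

Call:
apply_moves --deltas '[[0.6,[0,0,-0.1],0],[0.6,[0,0,-0.25],0],[0.6,[0,0,-0.4],0],[0.6,[0,0,-0.5],0],[0.6,[0,0,-0.5],0],[0.6,[0,0,-0.5],0]]'

```text
t: 19.2
eef_pos: [0.6434, -0.2344, 0.11]
tool_rot: [0.0, 0.762, 0.648, 0.0]
contact_force: [0.3, -0.6, -2.2]
gripper_width: 0.662
grasp_force: 53.9
```

```bash
python3 f.py .669 .0745 .09 -10.2; python3 s.py
```

```text
shift [ 1.545 -0.122  0.101] turn 0.0026 | yaw now -9.3 q [-0.13  0.68  0.58  1.66 -0.45  0.93  0.46] tcp [ 0.6434 -0.2344  0.11  ] t 19.2
rack [247.4 152.4] 21 [array([0.8096, 0.1346]), np.float64(-12.5664), np.float64(0.0298), np.float64(0.0215)]
rack [249.8 184.3] 264 [array([0.6807, 0.1261]), np.float64(85.0043), np.float64(0.0743), np.float64(0.0659)]
mat [342.8 191.8] [array([ 0.651 , -0.2453]), np.float64(-4.8973), np.float64(0.057), np.float64(0.0185)]
scene-corr [348.5 271.7] [array([ 0.6398, -0.2787]), np.float64(3.9135), np.float64(0.0631), np.float64(0.0356)] [ 0.6307662  -0.28037152]
```

Call:
apply_moves --deltas '[[0.6,[0.1,-0.01,0],0],[0.6,[0.25,-0.02,0],0],[0.6,[0.4,-0.03,0],0],[0.6,[0.55,-0.045,0],0],[0.6,[0.7,-0.055,0],0],[0.6,[0.85,-0.067,0],0],[0.6,[1,-0.08,0],0]]'

```text
t: 20.0
eef_pos: [0.6588, -0.0333, 0.1078]
tool_rot: [-0.001, 0.762, 0.648, -0.001]
contact_force: [0.8, 0.1, -1.1]
gripper_width: 0.669
grasp_force: 53.9
```

Call:
apply_moves --deltas '[[0.6,[0.15,-0.01,0],0.003],[0.6,[0.3,-0.02,0],0.003],[0.6,[0.45,-0.035,0],0.003],[0.6,[0.52,-0.04,0],0.003],[0.6,[0.54,-0.042,0.05],0.003],[0.6,[0.54,-0.042,0.09],0.003],[0.6,[0.54,-0.042,0.09],0.003],[0.6,[0.54,-0.042,0.09],0.003]]'

```text
t: 20.8
eef_pos: [0.6684, 0.0708, 0.0908]
tool_rot: [0.0, 0.769, 0.639, -0.001]
contact_force: [-0.5, -1.0, -0.8]
gripper_width: 0.665
grasp_force: 53.8
```

```bash
python3 f.py .669 .0745 .033 -10.2
```

```text
shift [ 0.019 -0.     0.289] turn -0.0008 | yaw now -10.5 q [-0.6   0.69  0.59  1.7  -0.47  0.89  0.  ] tcp [0.6684 0.0708 0.0908] t 20.8
rack [247.6 152.4] 26 [array([0.81  , 0.1341]), np.float64(-11.9877), np.float64(0.0313), np.float64(0.0257)]
rack [248.7 176.3] 207 [array([0.7139, 0.13  ]), np.float64(-24.9356), np.float64(0.137), np.float64(0.037)]
rack [266.5 166.3] 169 [array([0.7515, 0.0592]), np.float64(67.8088), np.float64(0.0758), np.float64(0.0509)]
rack [278.3 174.7] 119 [array([0.7176, 0.0136]), np.float64(-9.8419), np.float64(0.1027), np.float64(0.0273)]
mat [351.6 196.4] [array([ 0.6309, -0.2801]), np.float64(-5.8363), np.float64(0.0613), np.float64(0.0333)]
```

Call:
apply_moves --deltas '[[0.6,[0.015,0,0.08],0],[0.6,[0.015,0,0.16],0],[0.6,[0.015,0,0.22],0],[0.6,[0.015,0,0.26],0],[0.6,[0.015,0,0.28],0],[0.6,[0.015,0,0.288],0],[0.6,[0.015,0,0.288],0]]'

```text
t: 21.55
eef_pos: [0.6688, 0.0739, 0.0342]
tool_rot: [0.0, 0.769, 0.64, -0.001]
contact_force: [-4.4, -5.3, 6.0]
gripper_width: 0.667
grasp_force: 54.7
```

Call:
apply_moves --deltas '[[0.2,[0,0,0],0],[0.1,[0,0,0],0],[0.0,[0,0,0],0],[0.0,[0,0,0],0],[0,[0,0,0],0],[0,[0,0,-0.1],0],[0,[0,0,-0.25],0],[0,[0,0,-0.4],0],[0,[0,0,-0.5],0],[0,[0,0,-0.5],0]]'

```text
t: 22.55
eef_pos: [0.6715, 0.0762, 0.1371]
tool_rot: [0.001, 0.768, 0.64, 0.003]
contact_force: [1.3, -1.4, -0.3]
gripper_width: 1.0
grasp_force: 0.0
```

Call:
apply_moves --deltas '[[0,[-0.25,0,0],0],[0,[-0.5,0,0],0],[0,[-0.75,0,0],0],[0,[-1,0,0],0],[0,[-1,0,0],0]]'

```text
t: 23.05
eef_pos: [0.6301, -0.1309, 0.1337]
tool_rot: [0.002, 0.772, 0.636, -0.002]
contact_force: [0.4, -0.2, 0.2]
gripper_width: 1.001
grasp_force: 0.0
```

```bash
python3 f.py .6305 -.2802 .06 -6; python3 s.py;  python3 e.py .65 .05 .03 g5.png
```

```text
shift [-0.73   0.145  0.372] turn -0.0141 | yaw now -11.1 q [-0.34  0.6   0.63  1.75 -0.42  0.93  0.28] tcp [ 0.6301 -0.1309  0.1337] t 23.1
rack [247.3 152.5] 22 [array([0.8093, 0.1352]), np.float64(-20.9178), np.float64(0.0301), np.float64(0.0225)]
rack [254.1 185.3] 395 [array([0.6768, 0.1091]), np.float64(78.2418), np.float64(0.1089), np.float64(0.0661)]
mat [337.5 177.7] [array([ 0.7063, -0.2256]), np.float64(-84.9544), np.float64(0.1193), np.float64(0.0799)]
mat [353.3 192.2] [array([ 0.6505, -0.2879]), np.float64(-16.7803), np.float64(0.1133), np.float64(0.0294)]
scene-corr [348.5 271.7] [array([ 0.6398, -0.2787]), np.float64(3.8625), np.float64(0.0631), np.float64(0.0357)] [ 0.63076593 -0.28037776]
t 23.25 tcp [ 0.6335 -0.1187  0.1328] rot [-0.001  0.767  0.641  0.   ] F [0.4 1.  0.6] w 0.997 g 0.0 q [-0.35  0.6   0.62  1.75 -0.43  0.93  0.27]
```

View pics/g5.png

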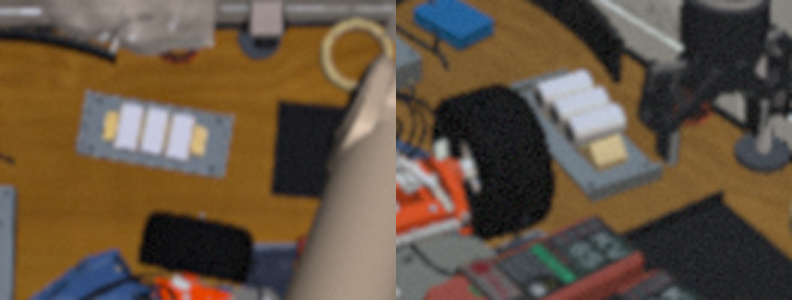

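Call:
apply_moves --deltas '[[0,[-0.25,0.04,0.1],0],[0,[-0.5,0.08,0.2],-0.014],[0,[-0.7,0.12,0.3],-0.014],[0,[-0.79,0.14,0.36],-0.014],[0,[-0.79,0.14,0.36],-0.014],[0,[-0.79,0.14,0.36],-0.014],[0,[-0.79,0.14,0.36],-0.014]]'

```text
t: 23.95
eef_pos: [0.6341, -0.2779, 0.0618]
tool_rot: [-0.0, 0.738, 0.675, 0.001]
contact_force: [-0.4, 0.1, -0.3]
gripper_width: 1.001
grasp_force: 0.0
```

```bash
python3 s.py; python3 -c "
from m import *
go(.6305,-.2802,.0095,-6)"
```

```text
scene-corr [348.5 271.7] [array([ 0.6398, -0.2787]), np.float64(3.8669), np.float64(0.063), np.float64(0.0357)] [ 0.6307871  -0.28036877]
shift [-0.013 -0.017  0.263] turn 0.0025 | yaw now -5.1 q [-0.03  0.75  0.53  1.66 -0.47  0.87  0.61] tcp [ 0.6341 -0.278   0.062 ] t 24.0
```

Call:
apply_moves --deltas '[[0,[-0.01,-0.017,0],0.003],[0,[-0.01,-0.017,0.05],0.003],[0,[-0.01,-0.017,0.12],0.003],[0,[-0.01,-0.017,0.19],0.003],[0,[-0.01,-0.017,0.24],0.003],[0,[-0.01,-0.017,0.258],0.003],[0.6,[-0.01,-0.017,0.258],0.003],[0.6,[-0.01,-0.017,0.258],0.003],[0.6,[-0.01,-0.017,0.258],0.003],[0.6,[-0.01,-0.017,0.258],0.003],[0.6,[-0.01,-0.017,0.258],0.003]]'

```text
t: 25.1
eef_pos: [0.6295, -0.283, 0.0108]
tool_rot: [0.001, 0.745, 0.667, 0.0]
contact_force: [-0.1, 0.1, 2.3]
gripper_width: 0.663
grasp_force: 54.1
```

Call:
apply_moves --deltas '[[0.6,[0,0,-0.1],0],[0.6,[0,0,-0.25],0],[0.6,[0,0,-0.4],0],[0.6,[0,0,-0.5],0],[0.6,[0,0,-0.56],0],[0.6,[0,0,-0.56],0],[0.6,[0,0,-0.56],0]]'

```text
t: 25.8
eef_pos: [0.6287, -0.2822, 0.1217]
tool_rot: [-0.0, 0.745, 0.667, -0.0]
contact_force: [-0.7, -0.0, -1.2]
gripper_width: 0.664
grasp_force: 53.7
```

```bash
python3 f.py .6735 .0920 .12 -10.2; python3 s.py
```

```text
shift [1.884 0.015 0.009] turn 0.0106 | yaw now -6.4 q [-0.06  0.68  0.58  1.64 -0.44  0.96  0.57] tcp [ 0.6287 -0.2822  0.1217] t 25.8
rack [247.4 152.4] 23 [array([0.8096, 0.1344]), np.float64(-32.2414), np.float64(0.0308), np.float64(0.0235)]
rack [254.  185.2] 396 [array([0.6769, 0.1093]), np.float64(78.1727), np.float64(0.1089), np.float64(0.0663)]
mat [357.3 194.4] [array([ 0.6392, -0.3032]), np.float64(-5.786), np.float64(0.0628), np.float64(0.0222)]
```

Call:
apply_moves --deltas '[[0.6,[0.1,0,0],0],[0.6,[0.25,0,0],0],[0.6,[0.4,0,0],0],[0.6,[0.55,0.005,0],0],[0.6,[0.7,0.006,0],0],[0.6,[0.85,0.007,0],0],[0.6,[0.95,0.008,0],0]]'

```text
t: 26.6
eef_pos: [0.6513, -0.0907, 0.1205]
tool_rot: [-0.001, 0.745, 0.668, -0.001]
contact_force: [0.2, 0.4, -1.3]
gripper_width: 0.667
grasp_force: 53.7
```

Call:
apply_moves --deltas '[[0.6,[0.15,0,0],0],[0.6,[0.3,0,0],0.01],[0.6,[0.45,0,0],0.01],[0.6,[0.6,0.005,0],0.01],[0.6,[0.75,0.006,0],0.01],[0.6,[0.85,0.007,0],0.01],[0.6,[0.92,0.007,0],0.01],[0.6,[0.935,0.007,0],0.01],[0.6,[0.935,0.007,0],0.01],[0.6,[0.935,0.007,0],0.01]]'

```text
t: 27.6
eef_pos: [0.6738, 0.0894, 0.1222]
tool_rot: [0.0, 0.767, 0.642, -0.0]
contact_force: [0.4, -0.2, -0.7]
gripper_width: 0.671
grasp_force: 53.7
```

```bash
python3 -c "
from m import *
go(.6738,.0925,.0605,-10.2)"
```

```text
shift [ 0.015 -0.003  0.309] turn 0.0002 | yaw now -10.1 q [-0.63  0.67  0.61  1.66 -0.45  0.95 -0.04] tcp [0.6738 0.0894 0.1222] t 27.6
```

Call:
apply_moves --deltas '[[0.6,[0.014,-0.003,0.08],0],[0.6,[0.014,-0.003,0.16],0],[0.6,[0.014,-0.003,0.22],0],[0.6,[0.014,-0.003,0.26],0],[0.6,[0.014,-0.003,0.285],0],[0.6,[0.014,-0.003,0.3],0],[0.6,[0.014,-0.003,0.305],0],[0.6,[0.014,-0.003,0.305],0],[0.6,[0.014,-0.003,0.305],0]]'

```text
t: 28.5
eef_pos: [0.6734, 0.0939, 0.0629]
tool_rot: [-0.001, 0.766, 0.643, -0.0]
contact_force: [-7.5, -1.0, 13.5]
gripper_width: 0.669
grasp_force: 55.5
```

```bash
python3 -c "
from m import *
st();go(.6738,.0925,.0605,-10.2)"; python3 e.py .67 .09 .06 g6.png
```

```text
t 28.5 tcp [0.6734 0.0939 0.0629] rot [-0.001  0.766  0.643 -0.   ] F [-7.5 -1.  13.5] w 0.669 g 55.5 q [-0.61  0.74  0.56  1.69 -0.5   0.86 -0.01]
shift [-0.007  0.003  0.012] turn 0.0005 | yaw now -10.0 q [-0.61  0.74  0.56  1.69 -0.5   0.86 -0.01] tcp [0.6734 0.0939 0.0629] t 28.5
t 28.6 tcp [0.6734 0.0939 0.0629] rot [-0.001  0.766  0.643 -0.   ] F [-6.5 -1.2 13.3] w 0.667 g 55.5 q [-0.61  0.74  0.56  1.69 -0.5   0.86 -0.01]
```

View pics/g6.png

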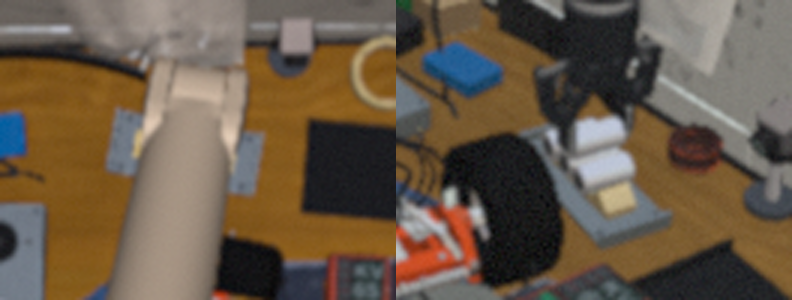

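Call:
apply_moves --deltas '[[0.6,[0,0,-0.006],0],[0.6,[0,0,-0.006],0],[0.3,[0,0,-0.006],0],[0.2,[0,0,-0.006],0],[0.1,[0,0,-0.006],0],[0.0,[0,0,-0.006],0],[0,[0,0,-0.006],0],[0,[0,0,-0.1],0],[0,[0,0,-0.25],0],[0,[0,0,-0.4],0],[0,[0,0,-0.5],0],[0,[0,0,-0.5],0]]'

```text
t: 29.8
eef_pos: [0.6763, 0.0942, 0.1661]
tool_rot: [0.002, 0.766, 0.643, 0.003]
contact_force: [0.6, 0.9, 0.4]
gripper_width: 0.999
grasp_force: 0.0
```

```bash
python3 -c "
from m import *
p=shot('top');p['color']=cv2.cvtColor(cv2.imread('pics/top0.png'),cv2.COLOR_BGR2RGB)
q=shot('scene');q['color']=cv2.cvtColor(cv2.imread('pics/scene0.png'),cv2.COLOR_BGR2RGB)
cv2.imwrite('pics/box.png',cv2.cvtColor(np.hstack([cv2.resize(p['color'][195:265,160:235],(400,373),interpolation=cv2.INTER_CUBIC),cv2.resize(q['color'][135:205,135:230],(400,295),interpolation=cv2.INTER_CUBIC)] if 0 else [cv2.resize(p['color'][195:265,160:235],(396,370),interpolation=cv2.INTER_CUBIC),cv2.resize(q['color'][135:205,145:220],(396,370),interpolation=cv2.INTER_CUBIC)]),cv2.COLOR_RGB2BGR))
a=p['color'].astype(int)
# box outline filled
g=(abs(a[...,0]-a[...,2])<40)&(a.mean(2)>90)&(a.mean(2)<190)
n,l=cv2.connectedComponents(g.astype(np.uint8));
cs,_=cv2.findContours((l==l[230,182]).astype(np.uint8),cv2.RETR_EXTERNAL,cv2.CHAIN_APPROX_NONE)
f=np.zeros(g.shape,np.uint8);cv2.drawContours(f,cs,-1,1,-1);X=np.array([atz(p,u,v,.04)[:2] for v,u in np.argwhere(f>0)])
mu=X.mean(0);e,V=np.linalg.eigh(np.cov(X.T));print('box',mu,np.degrees(np.arctan2(V[1,1],V[0,1])),np.sqrt(12*e))
"; python3 f.py .6 .2 .25 0
```

```text
box [0.5024289 0.3562863] 176.99818323632508 [0.12007128 0.20813797]
shift [ 0.455 -0.455 -0.439] turn -0.0277 | yaw now -10.0 q [-0.66  0.63  0.63  1.64 -0.42  1.02 -0.06] tcp [0.6741 0.0946 0.1621] t 29.9
```

View pics/box.png

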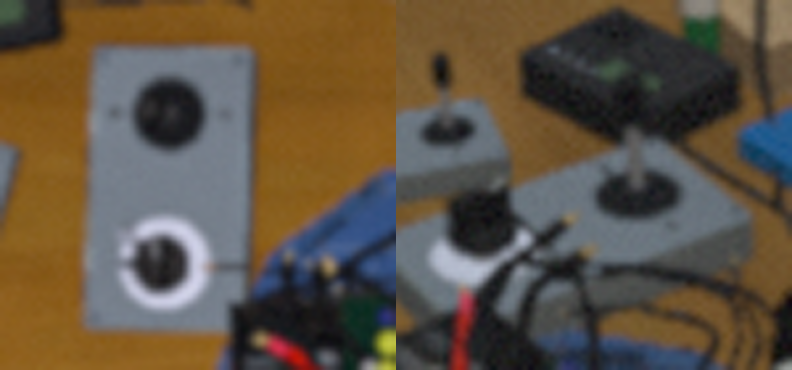

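Call:
apply_moves --deltas '[[0,[0,0,-0.25],0],[0,[0.2,-0.2,-0.4],0],[0,[0.45,-0.4,-0.4],0],[0,[0.7,-0.6,-0.4],0],[0,[0.9,-0.7,-0.4],0],[0,[0.95,-0.75,-0.4],0],[0,[0.95,-0.75,-0.4],0],[0,[0.95,-0.75,-0.4],0]]'

```text
t: 30.75
eef_pos: [0.5575, 0.3092, 0.2398]
tool_rot: [-0.0, 0.765, 0.644, -0.001]
contact_force: [0.3, -1.9, 0.3]
gripper_width: 0.997
grasp_force: 0.0
```

```bash
cat > k.py <<'E'
from m import *
p=shot('top');q=shot('scene')
for a in [(199.4,245.5),(221.9,245.3)]:
    for b in [(178.3,176.1),(181.7,182.3)]: print('tip',a,b,[np.round(x,3) for x in tri(p,a,q,b)])
im={}
for n,r in (('top',p),('scene',q)):
    r['color']=cv2.cvtColor(cv2.imread(f'pics/{n}0.png'),cv2.COLOR_BGR2RGB)
# knob / stick candidates: triangulate knob dark blobs
kt=[];
for n,r,X in (('top',p,[.4475,.3587,.06]),('scene',q,[.4475,.3587,.06]),('top',p,[.557,.354,.112]),('scene',q,[.557,.354,.112])):
    c0=proj(r,X);d=r['color'].mean(2)<62;vv,uu=np.mgrid[:384,:512];d&=np.hypot(uu-c0[0],vv-c0[1])<13
    B=[(np.round(c,1).tolist(),s.tolist()) for c,s,_ in blobs(r,d,15,600)];print(n,c0.round(1),B)
st()
E
python3 k.py; python3 f.py; python3 e.py .67 .11 .06 g7.png
```

```text
tip (199.4, 245.5) (178.3, 176.1) [array([0.461, 0.305, 0.09 ]), np.float64(0.04)]
tip (199.4, 245.5) (181.7, 182.3) [array([0.465, 0.305, 0.065]), np.float64(0.052)]
tip (221.9, 245.3) (178.3, 176.1) [array([0.445, 0.228, 0.135]), np.float64(0.004)]
tip (221.9, 245.3) (181.7, 182.3) [array([0.448, 0.228, 0.112]), np.float64(0.006)]
top [189.7 244.5] [([190.2, 244.9], [186, 241, 9, 8, 48])]
scene [160.3 177.7] [([160.6, 176.1], [155, 170, 13, 13, 131]), ([164.9, 186.8], [161, 183, 10, 8, 25])]
top [188.5 215.4] [([191.5, 216.0], [186, 210, 12, 13, 127])]
scene [188.9 153.7] [([189.2, 151.8], [176, 141, 26, 22, 409])]
t 30.85 tcp [0.5593 0.306  0.2405] rot [ 0.     0.766  0.642 -0.001] F [ 0.8 -1.4 -0.1] w 1.0 g 0.0 q [-1.08  0.47  0.68  1.67 -0.32  1.11 -0.49]
rack [247.6 152.3] 29 [array([0.8103, 0.1341]), np.float64(-20.2115), np.float64(0.0316), np.float64(0.0264)]
rack [254.2 185. ] 408 [array([0.6779, 0.1087]), np.float64(80.0688), np.float64(0.1089), np.float64(0.0679)]
t 31.0 tcp [0.5598 0.3057 0.241 ] rot [ 0.     0.767  0.642 -0.   ] F [ 0.1  0.3 -0.3] w 1.003 g 0.0 q [-1.08  0.47  0.68  1.67 -0.32  1.11 -0.49]
```

View pics/g7.png

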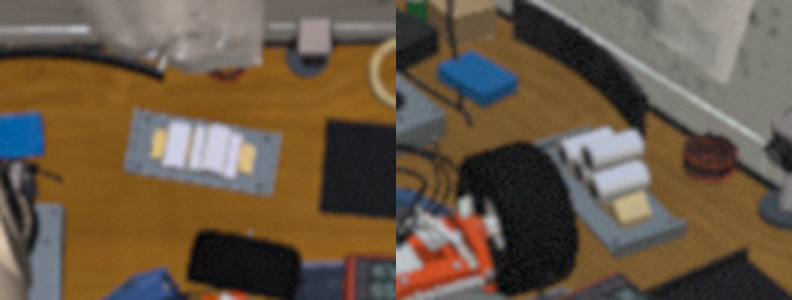

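```bash
python3 -c "
from m import *
go(.4463,.357,.2,87)
p=shot('top');q=shot('scene');print(tri(p,(190.2,244.9),q,(160.6,176.1)),atz(p,199.4,245.5,.05))"
```

```text
shift [ 0.153 -0.604  0.205] turn 0.2301 | yaw now -10.2 q [-1.08  0.47  0.68  1.67 -0.32  1.11 -0.49] tcp [0.5598 0.3057 0.241 ] t 31.0
(array([0.44656135, 0.35475162, 0.06852409]), np.float64(0.0009979245416168946)) [0.44296656 0.32271551 0.05      ]
```

Call:
apply_moves --deltas '[[0.55,[0.15,-0.6,0],-0.1],[0.55,[0.15,-0.6,0],-0.2],[0.55,[0.15,-0.6,0],-0.27],[0.55,[0.15,-0.6,0],-0.27],[0.55,[0.15,-0.6,0],-0.27],[0.55,[0.15,-0.6,0],-0.27],[0.55,[0.15,-0.6,0.2],-0.27],[0.55,[0.15,-0.6,0.2],-0.27],[0.55,[0.15,-0.6,0.2],-0.27],[0.55,[0.15,-0.6,0.2],-0.27],[0.55,[0.15,-0.6,0.2],-0.27],[0.55,[0.15,-0.6,0.2],-0.27]]'

```text
t: 32.3
eef_pos: [0.4466, 0.3573, 0.2012]
tool_rot: [0.0, 0.023, 1.0, 0.0]
contact_force: [0.5, -0.2, -0.2]
gripper_width: 0.452
grasp_force: 0.0
```

```bash
python3 -c "
from m import *
st();go(.4465,.356,.105,87)"
```

```text
t 32.3 tcp [0.4466 0.3573 0.2012] rot [0.    0.023 1.    0.   ] F [ 0.5 -0.2 -0.2] w 0.452 g 0.0 q [-1.02  0.35  0.3   1.86 -0.12  0.96  0.86]
shift [ 0.    -0.007  0.481] turn 0.0012 | yaw now 87.4 q [-1.02  0.35  0.3   1.86 -0.12  0.96  0.86] tcp [0.4466 0.3573 0.2012] t 32.3
```

Opening 38 mm. Descend to z≈0.10 and look.

Call:
apply_moves --deltas '[[0.55,[0,-0.006,0.15],0],[0.55,[0,-0.006,0.3],0],[0.55,[0,-0.006,0.42],0],[0.55,[0,-0.006,0.5],0],[0.55,[0,-0.006,0.5],0],[0.55,[0,-0.006,0.5],0]]'

```text
t: 32.9
eef_pos: [0.4465, 0.3565, 0.1014]
tool_rot: [0.0, 0.025, 1.0, -0.0]
contact_force: [-0.7, -0.2, 0.2]
gripper_width: 0.449
grasp_force: 0.0
```

```bash
python3 e.py .447 .356 .08 g8.png
```

```text
t 33.0 tcp [0.4469 0.3572 0.1023] rot [0.001 0.025 1.    0.001] F [ 0.4 -0.7 -0.2] w 0.452 g 0.0 q [-0.99  0.47  0.27  1.93 -0.18  0.76  0.9 ]
```

View pics/g8.png

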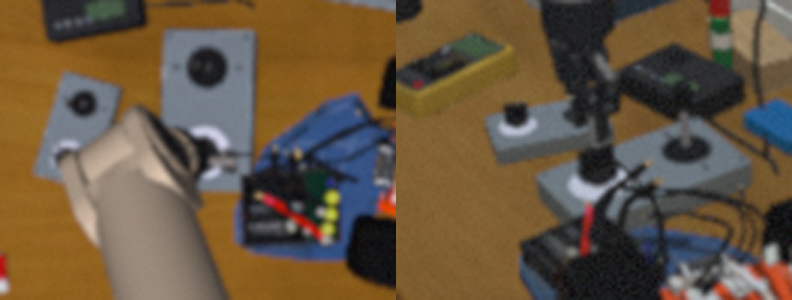

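Call:
apply_moves --deltas '[[0.55,[0,-0.003,0.05],0],[0.55,[0,-0.003,0.1],0],[0.55,[0,-0.003,0.15],0],[0.55,[0,-0.003,0.19],0],[0.55,[0,-0.003,0.2],0],[0.55,[0,-0.003,0.2],0]]'

```text
t: 33.6
eef_pos: [0.4457, 0.356, 0.0605]
tool_rot: [-0.0, 0.024, 1.0, -0.0]
contact_force: [0.0, -0.8, -0.1]
gripper_width: 0.452
grasp_force: 0.0
```

Call:
apply_moves --deltas '[[0.7,[0,0,0],0],[0.8,[0,0,0],0],[1,[0,0,0],0],[1,[0,0,0],0],[1,[0,0,0],0],[1,[0,0,0],0],[1,[0,0,0],0]]' --squeeze 40

```text
t: 34.3
eef_pos: [0.4462, 0.3569, 0.0614]
tool_rot: [0.0, 0.024, 1.0, 0.001]
contact_force: [0.4, 3.6, 1.8]
gripper_width: 0.131
grasp_force: 42.4
```

```bash
python3 -c "
from m import *
st()"
```

```text
t 34.3 tcp [0.4462 0.3569 0.0614] rot [0.    0.024 1.    0.001] F [0.4 3.6 1.8] w 0.131 g 42.4 q [-0.97  0.54  0.25  1.95 -0.2   0.68  0.92]
```

Call:
apply_moves --deltas '[[1,[0,0.005,0.015],0],[1,[0,0.005,0.03],0],[1,[0,0.005,0.045],0],[1,[0,0.005,0.055],0],[1,[0,0.005,0.055],0],[1,[0,0.005,0.055],0]]'

```text
t: 34.9
eef_pos: [0.4463, 0.3571, 0.0514]
tool_rot: [-0.0, 0.025, 1.0, 0.0]
contact_force: [-3.1, -1.6, 19.0]
gripper_width: 0.132
grasp_force: 44.9
```

```bash
python3 -c "
from m import *
o=st();print(o['torque'])"
```

```text
t 34.9 tcp [0.4463 0.3571 0.0514] rot [-0.     0.025  1.     0.   ] F [-3.1 -1.6 19. ] w 0.132 g 44.9 q [-0.97  0.55  0.24  1.96 -0.21  0.66  0.92]
[-0.53567173  0.73590331  0.00234472]
```

Call:
apply_moves --deltas '[[1,[0,0,0],0.02],[1,[0,0,0],0.04],[1,[0,0,0],0.06],[1,[0,0,0],0.08],[1,[0,0,0],0.1],[1,[0,0,0],0.12],[1,[0,0,0],0.14],[1,[0,0,0],0.16],[1,[0,0,0],0.18],[1,[0,0,0],0.2],[1,[0,0,0],0.22],[1,[0,0,0],0.232]]'

```text
t: 36.1
eef_pos: [0.4485, 0.3596, 0.0516]
tool_rot: [0.0, 0.685, 0.728, 0.003]
contact_force: [3.8, 4.4, 8.8]
gripper_width: 0.131
grasp_force: 43.6
```

```bash
python3 -c "
from m import *
o=st();print(o['torque']);go(.4463,.357,.0614,87.4-85)"
```

```text
t 36.1 tcp [0.4485 0.3596 0.0516] rot [0.    0.685 0.728 0.003] F [3.8 4.4 8.8] w 0.131 g 43.6 q [-1.25  0.63  0.63  1.97 -0.56  0.71 -0.22]
[ 1.02780841 -0.64464257  0.06425934]
shift [-0.012 -0.012 -0.049] turn 0.0029 | yaw now 3.5 q [-1.25  0.63  0.63  1.97 -0.56  0.71 -0.22] tcp [0.4485 0.3596 0.0516] t 36.1
```

Call:
apply_moves --deltas '[[1,[0,0,-0.02],0],[1,[0,0,-0.04],0],[1,[0,0,-0.052],0],[1,[0,0,-0.052],0],[0.7,[0,0,-0.052],0],[0.55,[0,0,-0.052],0],[0.55,[0,0,-0.052],0],[0.55,[0,0,-0.052],0],[0.55,[0,0,-0.1],0],[0.55,[0,0,-0.25],0],[0.55,[0,0,-0.45],0],[0.55,[0,0,-0.45],0]]'

```text
t: 37.3
eef_pos: [0.4489, 0.3584, 0.145]
tool_rot: [0.0, 0.684, 0.729, 0.004]
contact_force: [0.4, -0.4, 0.1]
gripper_width: 0.449
grasp_force: 0.0
```

Call:
apply_moves --deltas '[[0.55,[0,0,-0.25],0],[0.55,[0,0,-0.45],0],[0.55,[0,-0.25,-0.45],0],[0.55,[0,-0.5,-0.45],0],[0.55,[0,-0.5,-0.45],0],[0.55,[0,-0.5,-0.45],0]]'

```text
t: 37.9
eef_pos: [0.3446, 0.3512, 0.2302]
tool_rot: [-0.001, 0.683, 0.731, -0.0]
contact_force: [0.9, 0.8, -0.6]
gripper_width: 0.454
grasp_force: 0.0
```

```bash
python3 e.py .49 .3 .05 g9.png; python3 f.py
```

```text
t 38.0 tcp [0.3471 0.3507 0.2304] rot [0.    0.684 0.729 0.001] F [ 0.5 -0.4  0.3] w 0.449 g 0.0 q [-1.67  0.23  0.88  2.02 -0.21  0.98 -0.62]
rack [247.8 152.2] 33 [array([0.8106, 0.1329]), np.float64(-34.1794), np.float64(0.032), np.float64(0.0292)]
rack [254.8 185.1] 429 [array([0.6769, 0.1042]), np.float64(79.8725), np.float64(0.1214), np.float64(0.0674)]
```

View pics/g9.png

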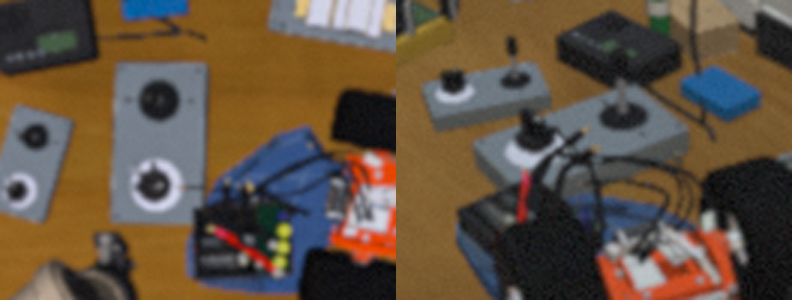

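```bash
cat > prof.py <<'E'
from m import *
p=shot('top');g=p['color'].astype(float).min(2).astype(np.float32)
for xo in (-.022,0,.022):
    L=[]
    for yo in np.arange(-.07,.071,.004):
        X=[.676+.984*xo+.177*yo,.1097-.177*xo+.984*yo,.055];u,v=proj(p,X)
        L.append(int(cv2.remap(g,np.float32([[u]]),np.float32([[v]]),cv2.INTER_LINEAR)[0,0]))
    print(xo,L)
E
python3 prof.py; python3 -c "
from m import *
p=shot('top');q=shot('scene')
a=[]
for r,X in((p,[.676,.11,.05]),(q,[.676,.11,.05])):
    u,v=proj(r,X).astype(int);a.append(cv2.resize(r['color'][v-22:v+23,u-29:u+30],(396,300),interpolation=cv2.INTER_CUBIC))
cv2.imwrite('pics/g10.png',cv2.cvtColor(np.hstack(a),cv2.COLOR_RGB2BGR))"
```

```text
-0.022 [132, 134, 127, 122, 124, 151, 189, 207, 205, 197, 195, 199, 198, 195, 194, 194, 191, 190, 196, 201, 191, 165, 162, 188, 204, 206, 207, 208, 203, 181, 145, 122, 122, 131, 131, 122]
0 [139, 137, 134, 133, 140, 168, 200, 209, 206, 198, 200, 207, 209, 209, 208, 206, 198, 189, 195, 204, 197, 172, 173, 198, 209, 209, 209, 209, 204, 184, 148, 126, 126, 133, 137, 125]
0.022 [116, 117, 118, 118, 132, 160, 185, 197, 197, 193, 198, 207, 210, 209, 208, 206, 194, 181, 188, 200, 189, 164, 167, 191, 205, 207, 207, 204, 197, 173, 141, 122, 116, 116, 116, 114]
```

View pics/g10.png

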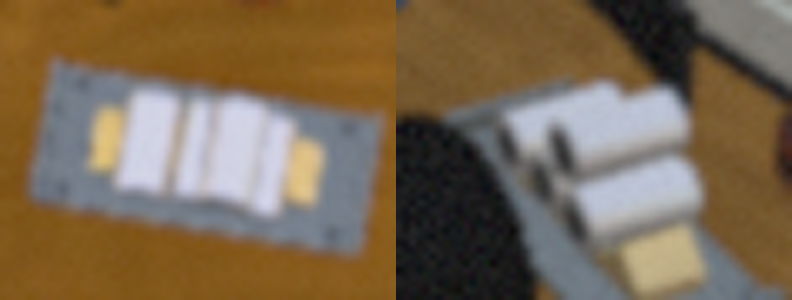

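```bash
cat > kn.py <<'E'
from m import *
def kp(r,n):
    c0=proj(r,[.447,.3575,.068]);g=r['color'].astype(float).mean(2);vv,uu=np.mgrid[:384,:512]
    w=np.clip((110-g)/60,0,1)*(np.hypot(uu-c0[0],vv-c0[1])<8);s=w.sum();m=np.array([(w*uu).sum(),(w*vv).sum()])/s
    du,dv=uu-m[0],vv-m[1];C=np.array([[(w*du*du).sum(),(w*du*dv).sum()],[(w*du*dv).sum(),(w*dv*dv).sum()]])/s
    print(n,m.round(1),C.round(1).tolist(),round(s))
for n in ('top','scene'):
    r=shot(n);kp(r,n+' now');print(r['color'].mean(2)[238:252,182:200].astype(int) if n=='top' else '')
    r['color']=cv2.cvtColor(cv2.imread(f'pics/{n}0.png'),cv2.COLOR_BGR2RGB);kp(r,n+' before');print(r['color'].mean(2)[238:252,182:200].astype(int) if n=='top' else '')
E
python3 kn.py
```

```text
top now [189.7 244.3] [[5.9, -0.0], [-0.0, 5.9]] 63
[[137 136 138 160 194 210 193 144 126 168 199 213 213 206 184 155 135 127]
 [143 151 153 166 185 189 164 114  92 122 157 189 203 210 206 182 153 134]
 [143 157 161 150 137 128 105  73  58  70  95 129 169 200 214 204 176 143]
 [146 173 174 139  93  64  56  50  46  47  50  72 125 182 211 212 192 157]
 [151 185 185 136  75  45  41  42  43  46  44  46  84 151 200 215 201 166]
 [154 179 167 116  61  37  38  40  43  61  70  58  58 119 186 209 205 176]
 [149 158 130  81  44  40  40  46  64  89 103  83  54 103 176 204 195 168]
 [144 146 113  65  40  38  41  53  74  92  96  74  54 111 181 202 184 153]
 [146 157 138  93  53  37  38  46  56  64  62  48  61 131 193 210 192 158]
 [146 174 179 143  91  50  42  40  44  43  44  49  94 156 204 214 200 161]
 [142 173 194 176 133  86  58  47  45  48  60  85 136 187 214 213 192 156]
 [133 155 188 200 181 145 113  90  79  90 118 150 183 209 215 202 172 143]
 [129 143 170 198 205 198 178 157 149 158 182 202 212 215 206 182 149 133]
 [129 131 144 168 194 209 208 205 201 203 214 216 211 200 182 155 134 128
[... 522 characters left out ...]
 80  46  40  49  58  46  34  42  46  54 119 188 209 196 167]
 [134 139 119  82  48  37  43  45  37  29  42  45  57 119 188 204 183 153]
 [151 174 164 118  65  39  40  46  34  34  40  45  62 126 190 209 190 157]
 [150 183 188 150  92  49  41  40  32  29  39  50  85 146 197 214 198 162]
 [141 171 193 176 132  81  49  42  31  33  54  85 133 182 210 211 189 154]
 [132 154 190 199 175 131  91  71  67  78 104 144 182 207 216 203 171 142]
 [128 140 170 195 199 180 153 139 138 146 167 193 211 215 206 179 148 132]
 [127 132 145 166 190 199 201 198 197 200 206 213 210 200 180 153 134 127]]
scene now [160.4 175.9] [[11.2, 2.5], [2.5, 14.5]] 137

scene before [160.5 175.6] [[13.1, 1.1], [1.1, 13.5]] 160
```

```bash
python3 -c "
from m import *
p=shot('top')
for n in ('top','scene'):
  p=shot(n)
  print([(np.round(d['point'],3).tolist(),round(d['confidence'],2)) for d in bot.look_for(p,'stick_top')])
go(.5573,.3535,.23,87)"
```

```text
[([0.678, 0.119, 0.056], 0.74)]
[([0.555, 0.348, 0.107], 0.51)]
shift [-0.054  1.053  0.   ] turn -0.2314 | yaw now 3.7 q [-1.67  0.23  0.88  2.02 -0.21  0.98 -0.62] tcp [0.3463 0.3507 0.23  ] t 38.5
```

Call:
apply_moves --deltas '[[0.55,[-0.05,0.25,0],-0.02],[0.55,[-0.05,0.5,0],-0.04],[0.55,[-0.05,0.75,0],-0.06],[0.55,[-0.05,1,0],-0.08],[0.55,[-0.05,1,0],-0.1],[0.55,[-0.05,1,0],-0.12],[0.55,[-0.05,1,0],-0.14],[0.55,[-0.05,1,0],-0.16],[0.55,[-0.05,1,0],-0.18],[0.55,[-0.05,1,0],-0.2],[0.55,[-0.05,1,0],-0.22],[0.55,[-0.05,1,0],-0.231]]'

```text
t: 39.75
eef_pos: [0.5464, 0.3537, 0.2299]
tool_rot: [-0.0, 0.025, 1.0, -0.0]
contact_force: [-0.1, 0.4, 0.1]
gripper_width: 0.451
grasp_force: 0.0
```

Call:
apply_moves --deltas '[[0.55,[0,0,0.15],0],[0.55,[0,0,0.25],0],[0.55,[0,0,0.25],0],[0.55,[0,0,0.25],0]]'

```text
t: 40.15
eef_pos: [0.5465, 0.3537, 0.1803]
tool_rot: [-0.0, 0.027, 1.0, -0.0]
contact_force: [-0.2, -0.4, -0.1]
gripper_width: 0.447
grasp_force: 0.0
```

```bash
python3 -c "
from m import *
p=shot('scene')
print([(np.round(d['point'],3).tolist(),round(d['confidence'],2)) for d in bot.look_for(p,'stick_top')])
st();go(.5573,.3535,.098,87)"
```

```text
[([0.557, 0.349, 0.108], 0.53)]
t 40.25 tcp [0.5473 0.3541 0.1814] rot [0.001 0.027 1.    0.001] F [-0.3 -0.1 -0.4] w 0.449 g 0.0 q [-0.99  0.52  0.45  1.69 -0.26  1.    1.07]
shift [-0.05  -0.001  0.417] turn -0.0004 | yaw now 86.9 q [-0.99  0.52  0.45  1.69 -0.26  1.    1.07] tcp [0.5473 0.3541 0.1814] t 40.2
```

Call:
apply_moves --deltas '[[0.55,[-0.048,-0.008,0.05],0],[0.55,[-0.048,-0.008,0.15],0],[0.55,[-0.048,-0.008,0.25],0],[0.55,[-0.048,-0.008,0.33],0],[0.55,[-0.048,-0.008,0.39],0],[0.55,[-0.048,-0.008,0.415],0],[0.55,[-0.048,-0.008,0.415],0]]'

```text
t: 40.95
eef_pos: [0.5559, 0.3514, 0.0965]
tool_rot: [-0.0, 0.027, 1.0, -0.0]
contact_force: [0.1, -0.0, 0.4]
gripper_width: 0.451
grasp_force: 0.0
```

Call:
apply_moves --deltas '[[0.55,[0,0.03,0],0],[0.55,[0,0.06,0],0],[0.55,[0,0.09,0],0],[0.55,[0,0.12,0],0],[0.55,[0,0.14,0],0],[0.55,[0,0.155,0],0],[0.55,[0,0.155,0],0]]'

```text
t: 41.65
eef_pos: [0.5575, 0.3827, 0.097]
tool_rot: [-0.0, 0.027, 1.0, -0.0]
contact_force: [-0.9, -2.4, 1.8]
gripper_width: 0.452
grasp_force: 1.2
```

```bash
python3 -c "
from m import *
st()
p=shot('scene');q=shot('top')
print([(np.round(d['point'],3).tolist(),round(d['confidence'],2)) for d in bot.look_for(p,'stick_top')])
a=[]
for r,X in((p,[.55,.37,.1]),(p,[.806,-.04,.09])):
    u,v=proj(r,X).astype(int);a.append(cv2.resize(r['color'][v-25:v+25,u-33:u+33],(396,300),interpolation=cv2.INTER_CUBIC))
cv2.imwrite('pics/g11.png',cv2.cvtColor(np.hstack(a),cv2.COLOR_RGB2BGR))"
```

```text
t 41.65 tcp [0.5575 0.3827 0.097 ] rot [-0.     0.027  1.    -0.   ] F [-0.9 -2.4  1.8] w 0.452 g 1.2 q [-0.98  0.65  0.41  1.68 -0.32  0.88  1.08]
[([0.554, 0.36, 0.078], 0.43)]
```

View pics/g11.png

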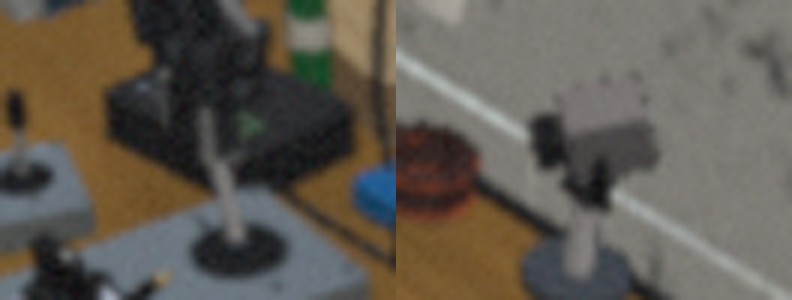

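Call:
apply_moves --deltas '[[0.55,[0,0.006,0],0],[0.55,[0,0.006,0],0],[0.55,[0,0.006,0],0],[0.55,[0,0.006,0],0],[0.55,[0,0.006,0],0],[0.55,[0,0.006,0],0],[0.55,[0,0.006,0],0],[0.55,[0,0.006,0],0],[0.55,[0,0.006,0],0],[0.55,[0,0.006,0],0],[0.55,[0,0.006,0],0],[0.55,[0,0.006,0],0]]'

```text
t: 43.0
eef_pos: [0.5576, 0.3837, 0.097]
tool_rot: [-0.0, 0.027, 1.0, -0.0]
contact_force: [-0.7, -4.1, -1.1]
gripper_width: 0.45
grasp_force: 1.5
```

Call:
apply_moves --deltas '[[0.55,[0,0,0],0],[0.55,[0,0,0],0],[0.55,[0,0,0],0],[0.55,[0,0,0],0],[0.55,[0,0,0],0],[0.55,[0,0,0],0],[0.55,[0,0,0],0],[0.55,[0,0,0],0],[0.55,[0,0,0],0],[0.55,[0,0,0],0],[0.55,[0,0,0],0],[0.55,[0,0,0],0]]'

```text
t: 44.2
eef_pos: [0.5577, 0.3837, 0.0971]
tool_rot: [-0.0, 0.027, 1.0, 0.0]
contact_force: [-0.1, -4.3, -1.6]
gripper_width: 0.452
grasp_force: 1.5
```

Call:
apply_moves --deltas '[[0.55,[0,0,0],0],[0.55,[0,0,0],0],[0.55,[0,0,0],0],[0.55,[0,0,0],0],[0.55,[0,0,0],0],[0.55,[0,0,0],0],[0.55,[0,0,0],0],[0.55,[0,0,0],0],[0.55,[0,0,0],0],[0.55,[0,0,0],0],[0.55,[0,0,0],0],[0.55,[0,0,0],0]]'

```text
t: 45.4
eef_pos: [0.5577, 0.3837, 0.0971]
tool_rot: [-0.0, 0.027, 1.0, 0.0]
contact_force: [-0.2, -3.7, -1.4]
gripper_width: 0.451
grasp_force: 1.5
```

```bash
python3 f.py
```

```text
rack [247.7 152.2] 32 [array([0.8105, 0.1332]), np.float64(-25.2059), np.float64(0.0318), np.float64(0.029)]
rack [254.6 184.9] 419 [array([0.6778, 0.106 ]), np.float64(81.6778), np.float64(0.1162), np.float64(0.0672)]
```

Call:
apply_moves --deltas '[[0.55,[0,-0.05,0],0],[0.55,[0,-0.1,0],0],[0.55,[0,-0.16,0],0],[0.55,[0,-0.16,0],0],[0.55,[0,-0.16,-0.1],0],[0.55,[0,-0.16,-0.25],0],[0.55,[0,-0.16,-0.4],0],[0.55,[0,-0.16,-0.5],0],[0.55,[0,-0.16,-0.5],0]]'

```text
t: 46.35
eef_pos: [0.5578, 0.3529, 0.2008]
tool_rot: [0.002, 0.027, 1.0, 0.002]
contact_force: [-0.1, 0.6, 0.8]
gripper_width: 0.448
grasp_force: 0.0
```

Call:
apply_moves --deltas '[[0.55,[0.2,0.03,0],0.02],[0.55,[0.4,0.03,0],0.04],[0.55,[0.55,0.03,0],0.06],[0.55,[0.55,0.03,0],0.08],[0.55,[0.55,0.03,0],0.1],[0.55,[0.55,0.03,0],0.12],[0.55,[0.55,0.03,0],0.14],[0.55,[0.55,0.03,0],0.16],[0.55,[0.55,0.03,0],0.18],[0.55,[0.55,0.03,0],0.2],[0.55,[0.55,0.03,0],0.22],[0.55,[0.55,0.03,0],0.232]]'

```text
t: 47.55
eef_pos: [0.4459, 0.3638, 0.1962]
tool_rot: [0.0, 0.688, 0.726, -0.0]
contact_force: [0.7, 0.8, -0.5]
gripper_width: 0.45
grasp_force: 0.0
```

```bash
python3 -c "
from m import *
p=shot('scene')
print([(np.round(d['point'],3).tolist(),round(d['confidence'],2)) for d in bot.look_for(p,'stick_top')])
st();go(.4478,.358,.061,3.5)"
```

```text
[([0.555, 0.346, 0.106], 0.66)]
t 47.65 tcp [0.4459 0.3637 0.1962] rot [ 0.     0.686  0.727 -0.001] F [ 0.5  0.8 -0.8] w 0.452 g 0.0 q [-1.41  0.45  0.83  1.87 -0.4   0.99 -0.36]
shift [-0.028  0.008  0.676] turn -0.0005 | yaw now 3.3 q [-1.41  0.45  0.83  1.87 -0.4   0.99 -0.36] tcp [0.4459 0.3637 0.1962] t 47.6
```

Call:
apply_moves --deltas '[[0.55,[-0.027,0.008,0.15],0],[0.55,[-0.027,0.008,0.3],0],[0.55,[-0.027,0.008,0.42],0],[0.55,[-0.027,0.008,0.5],0],[0.55,[-0.027,0.008,0.56],0],[0.55,[-0.027,0.008,0.62],0],[0.55,[-0.027,0.008,0.66],0],[0.55,[-0.027,0.008,0.675],0],[0.55,[-0.027,0.008,0.675],0]]'

```text
t: 48.55
eef_pos: [0.4484, 0.3585, 0.0621]
tool_rot: [-0.0, 0.686, 0.727, 0.0]
contact_force: [0.6, -0.4, -1.4]
gripper_width: 0.445
grasp_force: 0.0
```

Call:
apply_moves --deltas '[[0.7,[0,0,0],0],[0.8,[0,0,0],0],[1,[0,0,0],0],[1,[0,0,0],0],[1,[0,0,0],0],[1,[0,0,0],0],[1,[0,0,0],0]]' --squeeze 40

```text
t: 49.25
eef_pos: [0.4488, 0.3588, 0.0624]
tool_rot: [0.0, 0.686, 0.727, 0.001]
contact_force: [1.8, 0.2, 1.9]
gripper_width: 0.131
grasp_force: 42.7
```

```bash
python3 -c "
from m import *
o=st();print(o['torque'])"
```

```text
t 49.25 tcp [0.4488 0.3588 0.0624] rot [0.    0.686 0.727 0.001] F [1.8 0.2 1.9] w 0.131 g 42.7 q [-1.28  0.63  0.67  1.96 -0.57  0.74 -0.21]
[ 0.10637029 -0.37249375  0.06886535]
```

Call:
apply_moves --deltas '[[1,[0,0,0.015],0],[1,[0,0,0.03],0],[1,[0,0,0.045],0],[1,[0,0,0.058],0],[1,[0,0,0.058],0],[1,[0,0,0.058],0]]'

```text
t: 49.85
eef_pos: [0.449, 0.3588, 0.0524]
tool_rot: [-0.001, 0.686, 0.727, 0.001]
contact_force: [-3.6, -1.6, 24.9]
gripper_width: 0.13
grasp_force: 46.0
```

Call:
apply_moves --deltas '[[1,[0,0,0],-0.02],[1,[0,0,0],-0.04],[1,[0,0,0],-0.06],[1,[0,0,0],-0.08],[1,[0,0,0],-0.1],[1,[0,0,0],-0.12],[1,[0,0,0],-0.14],[1,[0,0,0],-0.16],[1,[0,0,0],-0.18],[1,[0,0,0],-0.2],[1,[0,0,0],-0.22],[1,[0,0,0],-0.228]]'

```text
t: 51.05
eef_pos: [0.4475, 0.3573, 0.0524]
tool_rot: [-0.001, 0.038, 0.999, -0.0]
contact_force: [-7.5, -6.7, 29.7]
gripper_width: 0.128
grasp_force: 46.6
```

```bash
python3 -c "
from m import *
o=st();print(o['torque']);go(.4463,.357,.0614,87.4)"
```

```text
t 51.05 tcp [0.4475 0.3573 0.0524] rot [-0.001  0.038  0.999 -0.   ] F [-7.5 -6.7 29.7] w 0.128 g 46.6 q [-0.99  0.56  0.28  1.95 -0.24  0.67  0.93]
[-1.58686132  1.68349832 -0.05415461]
shift [ 0.006 -0.002 -0.045] turn -0.005 | yaw now 85.6 q [-0.99  0.56  0.28  1.95 -0.24  0.67  0.93] tcp [0.4475 0.3573 0.0524] t 51.0
```

Call:
apply_moves --deltas '[[1,[0,0,-0.02],0],[1,[0,0,-0.04],0],[1,[0,0,-0.057],0],[1,[0,0,-0.057],0],[0.7,[0,0,-0.057],0],[0.55,[0,0,-0.057],0],[0.55,[0,0,-0.057],0],[0.55,[0,0,-0.057],0],[0.55,[0,0,-0.1],0],[0.55,[0,0,-0.25],0],[0.55,[0,0,-0.45],0],[0.55,[0,0,-0.45],0]]'

```text
t: 52.25
eef_pos: [0.4514, 0.3606, 0.146]
tool_rot: [0.003, 0.04, 0.999, 0.004]
contact_force: [0.6, -0.1, -0.2]
gripper_width: 0.45
grasp_force: 0.0
```

Call:
apply_moves --deltas '[[0.55,[0,0,-0.2],0],[0.55,[0,0,-0.45],0],[0.55,[0.25,0.1,-0.45],0],[0.55,[0.5,0.2,-0.45],0],[0.55,[0.5,0.2,-0.45],0],[0.55,[0.5,0.2,-0.45],0],[0.55,[0.5,0.2,-0.45],0]]'

```text
t: 52.95
eef_pos: [0.3528, 0.4056, 0.2306]
tool_rot: [0.0, 0.04, 0.999, -0.0]
contact_force: [-0.0, 0.4, 0.3]
gripper_width: 0.453
grasp_force: 0.0
```

```bash
st=1; python3 f.py; python3 prof.py; python3 kn.py | head -16; python3 -c "
from m import *
st()
for n in ('scene','top'):
  p=shot(n)
  for t in ('stick_top','belt_mid','case_mid','tape_mid'): print(n,t,[(np.round(d['point'],3).tolist(),round(d['confidence'],2)) for d in bot.look_for(p,t)][:2])"
```

```text
rack [247.9 152.2] 34 [array([0.8105, 0.1328]), np.float64(-30.6163), np.float64(0.0318), np.float64(0.0298)]
rack [254.8 185. ] 430 [array([0.677 , 0.1043]), np.float64(80.0971), np.float64(0.1214), np.float64(0.0675)]
-0.022 [132, 133, 127, 122, 124, 150, 189, 207, 205, 197, 195, 198, 198, 196, 195, 195, 192, 189, 196, 201, 191, 165, 162, 188, 204, 206, 207, 208, 202, 180, 145, 123, 124, 132, 131, 122]
0 [138, 137, 134, 133, 140, 168, 200, 209, 206, 200, 200, 206, 209, 209, 209, 207, 198, 189, 195, 204, 196, 171, 172, 198, 208, 209, 209, 209, 204, 184, 149, 126, 125, 132, 137, 125]
0.022 [116, 117, 118, 118, 132, 158, 184, 196, 196, 194, 198, 206, 209, 209, 209, 205, 193, 180, 189, 200, 189, 164, 166, 191, 204, 206, 206, 205, 198, 173, 141, 124, 115, 117, 116, 114]
top now [190.  244.7] [[5.9, -0.2], [-0.2, 5.1]] 63
[[135 137 139 160 193 211 205 198 194 200 205 214 213 203 185 156 134 127]
 [142 150 154 165 185 188 168 152 141 144 167 192 206 211 205 184 153 131]
 [142 160 161 148 137 125 114 110  89  79 104 134 169 201 213 204 176 143]
 [145 172 174 138  92  72  86  96  73  43  50
[... 716 characters left out ...]
44 169 191 202 203 200 199 204 214 217 212 200 181 154 135 128]]
top before [190.  244.7] [[5.8, -0.2], [-0.2, 5.3]] 64
t 53.15 tcp [0.3532 0.4054 0.2304] rot [ 0.     0.041  0.999 -0.   ] F [ 0.1 -0.4  0.3] w 0.45 g 0.0 q [-1.24  0.26  0.32  1.9  -0.09  1.    0.61]
scene stick_top [([0.66, 0.046, 0.008], 0.33)]
scene belt_mid [([0.795, 0.073, 0.012], 0.66)]
scene case_mid [([0.696, 0.354, 0.021], 0.7), ([0.552, 0.348, 0.108], 0.35)]
scene tape_mid [([0.778, -0.167, 0.019], 0.58), ([0.656, 0.049, 0.007], 0.26)]
top stick_top []
top belt_mid [([0.783, 0.076, 0.028], 0.43)]
top case_mid [([0.701, 0.363, 0.025], 0.79), ([0.675, 0.113, 0.007], 0.41)]
top tape_mid [([0.782, -0.169, 0.024], 0.64)]
```

```bash
python3 -c "
from station import bot
print(bot.hand_in())"
```

```text
the job is handed in; nothing more can be done
None
```

The job is handed in at about 53 s on the robot's clock. All four tubes present are on the rack, three in the grooves and one saddled in the −y gap. The camera was switched on, the stick was held well over to the left (rack side) for over 3 s and released to centre, and the knob was turned back to off. In the last pictures the stack was still standing and the belt coil, tape and case had not moved.

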